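# Re-dock the battery packs on the charging shelf

### The arm

A 6-joint arm with a two-finger parallel gripper is mounted at the origin on the work surface. World frame = base frame: x ahead of the robot, y to its left, z up, the work surface at z = 0. Lengths are in m, angles in rad, forces in N, time in s.
With the tool pointing down it reaches from about 0.375 to 0.975 m from the base axis. Payload 3.8 kg.
Tool frame: the origin (TCP) lies at the very end of the fingers, on their centre line; the grasp point (between the pads) lies behind it (bot.tcp_to_grasp is the y of the grasp point in the tool frame, in m); y points along the fingers, z is the direction in which the jaws open and shut, and the axes are right-handed (so a half turn about y gives the same grasp; the last joint's range is limited). The gripper opens to 85 mm and grips with 20 to 120 N. Pads are 22 mm wide; open, the fingers measure 114 mm over their backs; the gripper's body (76 mm by 85 mm) begins 54 mm behind the grasp point. The pads swing forward as they close: fully open they stand 13 mm farther back than shut.
Start: joints at [-1.228, 0.264, 1.604, -0, 1.274, -0.037], TCP at [0.25, -0.627, 0.194] pointing down, gripper open.
Joint ranges: [-2.63, 2.63], [-0.94, 2.18], [0.31, 2.57], [-1.31, 4.45], [0, 2.66], [-2.55, 2.55]. Speed limits (rad/s): [2.57, 2.57, 3.14, 3.14, 3.14, 3.14].

### API

Orientations are given as a rotation vector (axis times angle).
In Python, from workcell import bot, optics, workorder gives the robot as it stands.
- The arm moves only by the shell command python3 -m handwheel 'ROWS' [FORCE]. ROWS is JSON, a list of rows, each a list of 7 numbers: the shift along the tool's x, y, z in m, then the turn, a rotation vector about the tool's x, y, z in rad, then the opening, from 0 (shut) to 1 (fully open). A call has 1 to 8 rows; each row shifts and turns the commanded pose from where the row before left it, along the tool's axes as they then stand; what a row does not reach is not made up. A row lasts 1/8 s, in which the tool goes at most 62.5 mm and 10.7 degrees, less where a joint would pass 70% of its speed; a pose out of reach is approached as far as the arm can. A call with a gripper value outside its range is refused whole. The fingers move at their own pace and stop on an object; FORCE is the grip in N (left out, the last holds). Time passes only in rows, so rows that do not move let the fingers close. It gives the time, the measured TCP pose, the force and the opening at its end, in the units of the state.
- bot.read_state(): the state, without advancing time (a new reading comes with each control period).
- optics.read_camera(name): name is "scene" or "top"; returns a dict with "image" (384x512x3 uint8, red, green, blue), "z_map" (384x512 float32, m along the optical axis (not along the pixel's ray), 0 where there is no reading), "mtx" (3x3 intrinsics, pixels), "dist" ([k1, k2, p1, p2, k3] as OpenCV has them; the pictures are not rectified), "world_from_camera" (4x4, takes a point from camera to world coordinates). Camera axes: x right, y down, z forward; pixel columns grow to the right and rows downward; lengths in m; the calibration is good to about 2 mm. A picture is of the moment at which its call begins.
- workorder.finish_job(): hands the job in, once; it reports no verdict.
The state is a dict: "time": time; "q": joint angles; "joint_vel": joint speeds; "joint_torque": joint torques, N m; "tool_pos": TCP position; "tcp_rot": TCP orientation; "wrist_force": force on the tool from outside, world axes, zero at the start; "torque": the same for the moment, N m; "width": opening from 0.0 (shut) to 1.0 (fully open).
Only numpy, scipy, OpenCV 4.12 (cv2) and the standard library are available. Lean on these libraries where they do the work, as an engineer would, in place of code of your own. Each camera call takes 0.05 s, during which the arm holds its last target.

### The job

Put the three loose battery packs back on the charging shelf so that it carries one neat full row sorted by height: the loose tall pack in the place right beside the docked tall one, the two slim packs in the other two empty places. Turn each with its grip end to the front like the docked packs and push it home until the spring catch clicks out behind it. Leave the two docked packs and the other things on the bench where they are.

Things in the scene. Friction and masses are not known exactly. Their poses are not given: they have to be found in the camera images.
- shelf: grey sheet-metal charging shelf, fixed, 364 mm wide. Origin on the bench, below the middle of the line of catch tips; x to the shelf's back (away from the robot), y to its left, z up. Deck top z=45 mm, from x=-48 to 106. Five equal places side by side, centres y=-136, -68, 0, 68, 136 mm; the end two are taken. Back stop face at x=96.
- board (a point): middle of the front lower edge of the top board, which roofs the back of all places (x=66 to 106 mm in the shelf frame, underside 74 and top 82 mm above the deck), so packs slide in from the front. Axes as the shelf
- place1 (a point): right-hand empty place: point on the deck, on the lane's centre line at the line of the catch tips; axes as the shelf. Lane 56 mm wide between dividers 10 mm high and 12 wide, with round noses from x=-42 mm. A home pack has its grip-end face at x=0 to 4 mm, within its play between catch tip and back stop (x=96 mm)
- place2 (a point): middle empty place: point on the deck, on the lane's centre line at the line of the catch tips; axes as the shelf. Lane 56 mm wide between dividers 10 mm high and 12 wide, with round noses from x=-42 mm. A home pack has its grip-end face at x=0 to 4 mm, within its play between catch tip and back stop (x=96 mm)
- place3 (a point): left-hand empty place: point on the deck, on the lane's centre line at the line of the catch tips; axes as the shelf. Lane 56 mm wide between dividers 10 mm high and 12 wide, with round noses from x=-42 mm. A home pack has its grip-end face at x=0 to 4 mm, within its play between catch tip and back stop (x=96 mm)
- tall_centre (a point): the loose tall pack: dark battery pack 92 mm long (x), 52 wide (y), 66 high, 0.4 kg. Site: its centre, 33 mm above its underside; x from grip end to contact end, z up. The 40 mm at the grip end (-x; thumb ridges on top) are full width and height; behind, the top 12 mm narrow to a grey rail 38 wide with 3 brass contacts. Starts upright on the bench, turned up to 2 rad.
- tall_front (a point): point at the middle of the flat grip-end face of the loose tall pack, half-way up (46 mm toward -x from its centre; same axes)
- slim_a_centre (a point): one of the two loose slim packs: dark battery pack 92 mm long (x), 52 wide (y), 46 high, 0.26 kg. Site: its centre, 23 mm above its underside; x from grip end to contact end, z up. The 40 mm at the grip end (-x; thumb ridges on top) are full width and height; behind, the top 12 mm narrow to a grey rail 38 wide with 3 brass contacts. Starts upright on the bench, turned up to 2 rad.
- slim_a_front (a point): point at the middle of the flat grip-end face of one of the two loose slim packs, half-way up (46 mm toward -x from its centre; same axes)
- slim_b_centre (a point): the other loose slim pack: dark battery pack 92 mm long (x), 52 wide (y), 46 high, 0.26 kg. Site: its centre, 23 mm above its underside; x from grip end to contact end, z up. The 40 mm at the grip end (-x; thumb ridges on top) are full width and height; behind, the top 12 mm narrow to a grey rail 38 wide with 3 brass contacts. Starts upright on the bench, turned up to 2 rad.
- slim_b_front (a point): point at the middle of the flat grip-end face of the other loose slim pack, half-way up (46 mm toward -x from its centre; same axes)
- docked_tall_centre (a point): tall pack already on the shelf: dark battery pack 92 mm long (x), 52 wide (y), 66 high, 0.4 kg. Site: its centre, 33 mm above its underside; x from grip end to contact end, z up. The 40 mm at the grip end (-x; thumb ridges on top) are full width and height; behind, the top 12 mm narrow to a grey rail 38 wide with 3 brass contacts. Docked in the left or right end place.
- docked_slim_centre (a point): slim pack already on the shelf: dark battery pack 92 mm long (x), 52 wide (y), 46 high, 0.26 kg. Site: its centre, 23 mm above its underside; x from grip end to contact end, z up. The 40 mm at the grip end (-x; thumb ridges on top) are full width and height; behind, the top 12 mm narrow to a grey rail 38 wide with 3 brass contacts. Docked in the other end place.
- catch1 (a joint): spring catch of the place at y=-68 mm: steel finger 36 mm long, 1 to 10 mm above the deck, hinged in the nose of the divider on the place's left (+y) at x=-36 mm, slanting back into the lane; tip at x=0, 7 mm inside the lane. 0 rad = sprung out, about 0.2 = pushed aside by a passing pack (3 N at the tip); it springs back once the grip-end face has passed.
- catch2 (a joint): spring catch of the middle place, y=0: steel finger 36 mm long, 1 to 10 mm above the deck, hinged in the nose of the divider on the place's left (+y) at x=-36 mm, slanting back into the lane; tip at x=0, 7 mm inside the lane. 0 rad = sprung out, about 0.2 = pushed aside by a passing pack (3 N at the tip); it springs back once the grip-end face has passed.
- catch3 (a joint): spring catch of the place at y=68 mm: steel finger 36 mm long, 1 to 10 mm above the deck, hinged in the nose of the divider on the place's left (+y) at x=-36 mm, slanting back into the lane; tip at x=0, 7 mm inside the lane. 0 rad = sprung out, about 0.2 = pushed aside by a passing pack (3 N at the tip); it springs back once the grip-end face has passed.
- magnet: bystander: flat triangular welding magnet, 75 x 60 mm, 16 mm high; origin under its middle
- tub: bystander: low round tub with lid, 68 mm across, 42 mm high; origin under its middle
- offcut: bystander: upright steel square-tube offcut 50 x 50 x 100 mm; origin under its middle
- hammer: bystander: hammer 200 mm long, lying; origin on the underside
Things that resemble listed ones, but are neither listed nor needed, are in the scene too. What is shaped like the part that bears slim_a_centre but orange or red is not meant. Leave any purple look-alike of the part that bears tall_centre alone.

How it is judged:
At the end, for the whole second after the job is handed in: Three packs at rest, flat on the deck in the middle places, grip end front: end face 2 mm before to 8 mm behind the catch-tip line, within 5 mm of the lane centre, height within 4 mm; tall beside docked tall (centres under 85 mm apart); middle catches sprung out (under 0.06 rad) (x of tall_front in the frame of shelf between -0.002 and 0.008 m and x of tall_centre in the frame of shelf between 0.044 and 0.054 m and z of tall_centre in the frame of shelf between 0.074 and 0.082 m and ((y of tall_front in the frame of shelf between -0.073 and -0.063 m and y of tall_centre in the frame of shelf between -0.073 and -0.063 m) or (y of tall_front in the frame of shelf between -0.005 and 0.005 m and y of tall_centre in the frame of shelf between -0.005 and 0.005 m) or (y of tall_front in the frame of shelf between 0.063 and 0.073 m and y of tall_centre in the frame of shelf between 0.063 and 0.073 m)) and linear speed of each of tall, slim_a, slim_b below 0.01 m/s and x of slim_a_front in the frame of shelf between -0.002 and 0.008 m and x of slim_a_centre in the frame of shelf between 0.044 and 0.054 m and z of slim_a_centre in the frame of shelf between 0.064 and 0.072 m and ((y of slim_a_front in the frame of shelf between -0.073 and -0.063 m and y of slim_a_centre in the frame of shelf between -0.073 and -0.063 m) or (y of slim_a_front in the frame of shelf between -0.005 and 0.005 m and y of slim_a_centre in the frame of shelf between -0.005 and 0.005 m) or (y of slim_a_front in the frame of shelf between 0.063 and 0.073 m and y of slim_a_centre in the frame of shelf between 0.063 and 0.073 m)) and x of slim_b_front in the frame of shelf between -0.002 and 0.008 m and x of slim_b_centre in the frame of shelf between 0.044 and 0.054 m and z of slim_b_centre in the frame of shelf between 0.064 and 0.072 m and ((y of slim_b_front in the frame of shelf between -0.073 and -0.063 m and y of slim_b_centre in the frame of shelf between -0.073 and -0.063 m) or (y of slim_b_front in the frame of shelf between -0.005 and 0.005 m and y of slim_b_centre in the frame of shelf between -0.005 and 0.005 m) or (y of slim_b_front in the frame of shelf between 0.063 and 0.073 m and y of slim_b_centre in the frame of shelf between 0.063 and 0.073 m)) and horizontal distance between tall_centre and docked_tall_centre below 0.085 m and value of joint each of catch1, catch2, catch3 below 0.06 rad); the robot touches nothing.
It fails at once if a docked pack is moved more than 10 mm (distance of any of docked_tall_centre, docked_slim_centre from where it was at the start of the episode above 0.01 m).
It fails at once if a bystander (magnet, tub, offcut, hammer) is moved more than 30 mm (distance of any of magnet, tub, offcut, hammer from where it was at the start of the episode above 0.03 m).
It also fails if it takes over 72 s, if anything falls off the work surface, if the arm or the gripper's body presses on something with over 40 N, if the wrist force passes 120 N, or if a joint passes its speed limit or range.

## Working session

There is one attempt and no reset: what is moved stays moved. The work goes in short steps, Python scripts to look and compute and a shell command to move; the robot and the scene stay as the last step left them, time stands still between calls to the robot, and variables do not carry over. Pictures are saved under pics/ and viewed, and the job is handed in when it is done.

```bash
ls; mkdir -p pics; python3 - <<'E'
from workcell import bot, optics
import cv2,numpy as np
s=bot.read_state();print(s, bot.tcp_to_grasp)
for n in("scene","top"):
    c=optics.read_camera(n);cv2.imwrite(f"pics/{n}0.png",cv2.resize(c["image"][:,:,::-1],None,fx=1.5,fy=1.5,interpolation=cv2.INTER_CUBIC))
    np.savez(f"{n}0.npz",**c);print(c["mtx"],c["dist"],c["world_from_camera"])
E
```

```text
pics
{'time': 0.0, 'q': array([-1.22789675e+00,  2.64752017e-01,  1.60534959e+00, -1.33497271e-06,
        1.27367358e+00, -3.68850039e-02]), 'joint_vel': array([-1.28231038e-03,  5.58223759e-04,  3.69115057e-04,  3.32549852e-05,
       -9.12989438e-04,  6.56939653e-04]), 'joint_torque': array([ 5.35848030e-04, -5.15114129e+01, -3.67311859e+01,  2.87192133e-04,
        1.30734299e-02, -5.53682668e-06]), 'tool_pos': array([ 0.24997754, -0.62615468,  0.19267604]), 'tcp_rot': array([-0.38740079,  2.01595552, -2.01153268]), 'wrist_force': array([0.24266361, 0.6320671 , 0.52961008]), 'torque': array([ 0.05439317,  0.03157478, -0.03307636]), 'width': 0.9976939402409913} -0.0187
[[406.09587447   0.         253.73283736]
 [  0.         406.09587447 188.99846336]
 [  0.           0.           1.        ]] [-0.08451856  0.          0.          0.          0.        ] [[-0.26459069  0.78541743 -0.55956343  1.23150388]
 [ 0.96434089  0.21176045 -0.15875818  0.20010207]
 [-0.00619804 -0.58161584 -0.81343998  1.16963916]
 [ 0.          0.          0.          1.        ]]
[[445.62616943   0.         256.98329797]
 [  0.         445.62616943 199.30730012]
 [  0.           0.           1.        ]] [-0.16799848  0.          0.          0.          0.        ] [[ 0.01971525 -0.98144598  0.19072255  0.31283637]
 [-0.99947135 -0.02427923 -0.02162267  0.01770525]
 [ 0.02585208 -0.19019542 -0.98140581  1.18909773]
 [ 0.          0.          0.          1.        ]]
```

View pics/scene0.png

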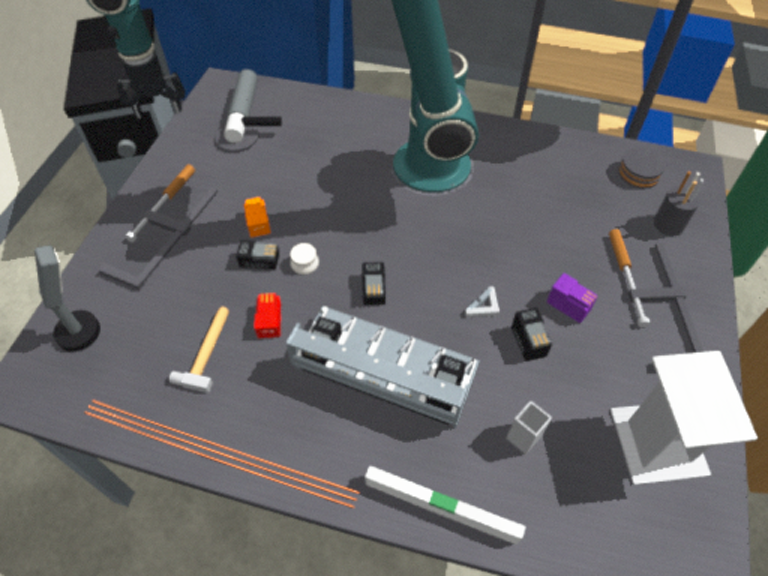

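View pics/top0.png

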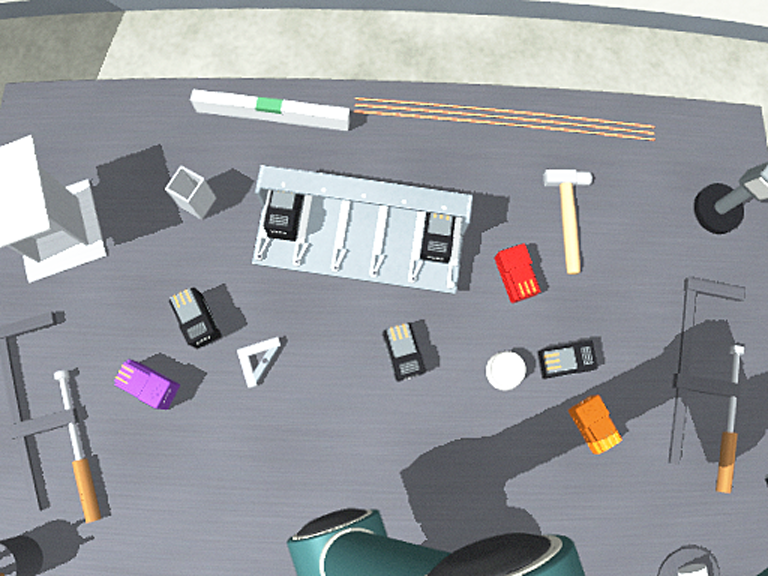

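```bash
cat > h.py <<'E'
import numpy as np,cv2
from scipy.spatial.transform import Rotation as R
def cloud(c):
    z=c["z_map"];H,W=z.shape
    uv=np.stack(np.meshgrid(np.arange(W),np.arange(H)),-1).reshape(-1,1,2).astype(np.float64)
    n=cv2.undistortPoints(uv,c["mtx"],c["dist"]).reshape(H,W,2)
    P=np.dstack([n*z[...,None],z]);T=c["world_from_camera"]
    Q=P@T[:3,:3].T+T[:3,3];Q[z==0]=np.nan
    return Q
def load(n): return dict(np.load(n+".npz"))
E
python3 - <<'E'
from h import *
c=load("top0");Q=cloud(c)
im=c["image"][:,:,::-1]
for nm,(u,v) in dict(tall=(193,317),slimA=(404,350),slimB=(568,358),dL=(285,213),dR=(438,237),purple=(150,385),red=(516,272),deck=(310,240),board=(360,195),bench=(300,420)).items():
    print(nm,Q[int(v/1.5),int(u/1.5)].round(4))
# crops
def crop(x0,y0,x1,y1,name,f):
    cv2.imwrite(name,cv2.resize(im[y0:y1,x0:x1],None,fx=f,fy=f,interpolation=cv2.INTER_CUBIC))
crop(165,105,325,200,"pics/shelf.png",5)
crop(75,185,205,280,"pics/l.png",6)
crop(245,200,420,260,"pics/r.png",4.5)
h=np.nan_to_num(Q[...,2]);cv2.imwrite("pics/h.png",cv2.resize(np.clip(h*1800,0,255).astype(np.uint8)[100:290,60:420],None,fx=2.2,fy=2.2,interpolation=0))
E
```

```text
tall [0.4928 0.3252 0.0625]
slimA [ 0.4472 -0.0402  0.0463]
slimB [ 0.4394 -0.3272  0.0462]
dL [0.6661 0.1667 0.1112]
dR [ 0.6361 -0.0942  0.0924]
purple [0.3742 0.3888 0.0682]
red [ 0.5897 -0.2379  0.0491]
deck [0.6378 0.1301 0.0473]
board [0.6962 0.0405 0.1253]
bench [ 0.3233  0.1379 -0.0023]
```

View pics/shelf.png

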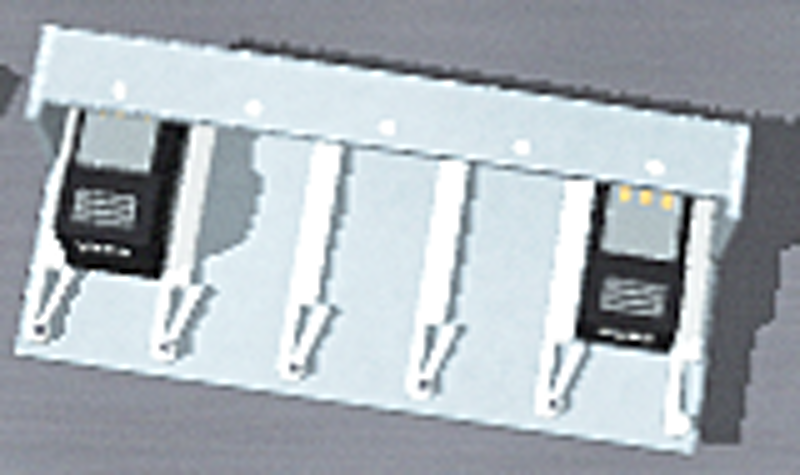

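View pics/l.png

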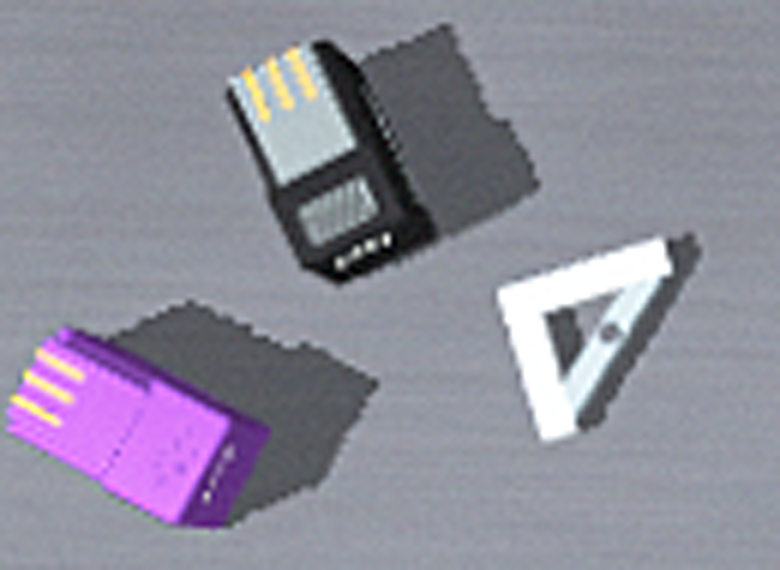

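View pics/r.png

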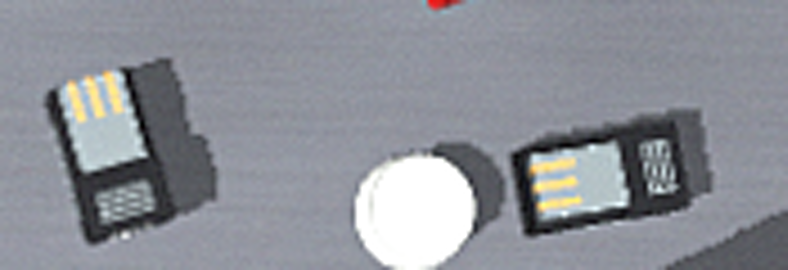

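View pics/h.png

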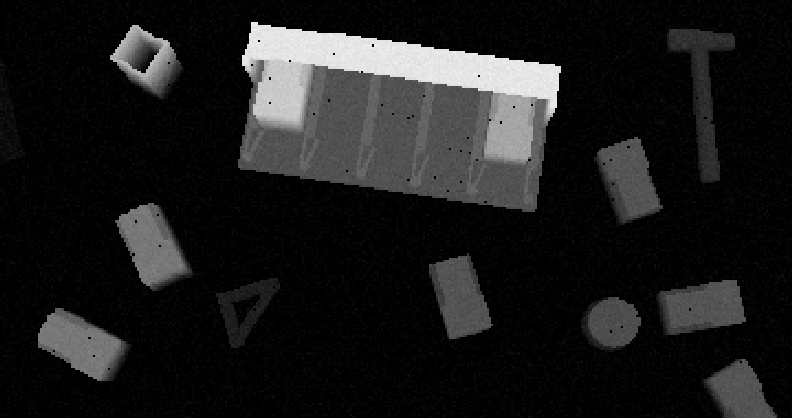

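```bash
cat >> h.py <<'E'
from scipy.optimize import minimize
def fitrect(P,L,W,p0):
    # fixed-size rectangle: penalise points outside, and shrink-coverage by mean of extents
    def ext(p):
        c,s=np.cos(p[2]),np.sin(p[2]);d=P-p[:2]
        return d@[c,s],d@[-s,c]
    best=None
    for a in np.radians(np.arange(-12,12.1,0.25))+p0[2]:
        u,v=ext([0,0,a])
        q=lambda t:np.percentile(t,[0.7,99.3])
        (u0,u1),(v0,v1)=q(u),q(v)
        A=(u1-u0)*(v1-v0)
        if best is None or A<best[0]:
            cu,cv_=(u0+u1)/2,(v0+v1)/2;c,s=np.cos(a),np.sin(a)
            best=(A,c*cu-s*cv_,s*cu+c*cv_,a,u1-u0,v1-v0)
    return best[1:]
E
cat > meas.py <<'E'
from h import *
def run(tag,verbose=1):
    out={}
    C={n:cloud(load(n+tag)) for n in("top","scene")}
    allP={n:C[n].reshape(-1,3) for n in C}
    rough=dict(tall=((.4928,.3252),.066,None),slimA=((.4472,-.0402),.046,None),slimB=((.4394,-.3272),.046,None))
    return C,allP
C,A=run("0")
def sel(Ps,c,r,z0,z1):
    m=(np.hypot(Ps[:,0]-c[0],Ps[:,1]-c[1])<r)&(Ps[:,2]>z0)&(Ps[:,2]<z1);return Ps[m]
for nm,c,a0,z0 in(("tall",(.4928,.3252),np.radians(20),.03),("slimA",(.4472,-.0402),np.radians(15),.02),("slimB",(.4394,-.3272),np.radians(80),.02)):
    a0={"tall":.45,"slimA":.2,"slimB":1.5}[nm]
    # rough yaw from minAreaRect on top cam
    for cams in(("top",),("scene",),("top","scene")):
        P=np.vstack([sel(A[n],c,.062 if nm!='slimB' else .06,z0,.08) for n in cams])
        r=cv2.minAreaRect((P[:,:2]*1000).astype(np.float32))
        zt=[np.percentile(P[:,2],97).round(4)]
        f=fitrect(P[:,:2],.092,.052,[0,0,a0])
        print(nm,cams,len(P),np.round(r[0],1),np.round(r[1],1),round(r[2],1),"fit",np.round(f[:2],4),"yaw",np.degrees(f[2]).round(2),np.round(f[3:],4),zt)
for n in A:
    P=A[n];m=(P[:,2]>.118)&(P[:,2]<.136)&(abs(P[:,0]-.68)<.1)&(abs(P[:,1]-.04)<.25)
    P=P[m];f=fitrect(P[:,:2],.364,.04,[0,0,np.radians(80)])
    print("board",n,len(P),np.round(f[:2],4),np.degrees(f[2]).round(2),np.round(f[3:],4),P[:,2].mean(),np.ptp(P,axis=0))
E
python3 meas.py
```

```text
tall ('top',) 755 [495.  328.5] [93.7 52.5] 29.6 fit [0.4943 0.3278] yaw 29.53 [0.0902 0.0512] [np.float64(0.0704)]
tall ('scene',) 530 [494.  328.9] [95.8 54.3] 28.2 fit [0.4948 0.3294] yaw 29.53 [0.0919 0.0524] [np.float64(0.0699)]
tall ('top', 'scene') 1285 [493.6 328.8] [96.1 54.3] 29.5 fit [0.4949 0.3286] yaw 29.28 [0.0918 0.0518] [np.float64(0.0701)]
slimA ('top',) 725 [445.5 -39.6] [93.3 52.6] 16.8 fit [ 0.4448 -0.0394] yaw 17.21 [0.0902 0.0515] [np.float64(0.0502)]
slimA ('scene',) 371 [447.1 -41.3] [95.1 52.2] 15.4 fit [ 0.4478 -0.0411] yaw 18.96 [0.0902 0.0511] [np.float64(0.0506)]
slimA ('top', 'scene') 1096 [446.6 -40.2] [95.  54.4] 16.8 fit [ 0.4459 -0.0401] yaw 17.46 [0.0917 0.0532] [np.float64(0.0504)]
slimB ('top',) 735 [ 438.2 -332.2] [53.1 95.8] 9.6 fit [ 0.4379 -0.3314] yaw 97.94 [0.0929 0.0529] [np.float64(0.0504)]
slimB ('scene',) 374 [ 441.  -332.1] [57.7 91.2] 9.7 fit [ 0.4411 -0.3313] yaw 97.94 [0.0884 0.055 ] [np.float64(0.0496)]
slimB ('top', 'scene') 1109 [ 440.3 -331.9] [58.  95.3] 10.5 fit [ 0.4394 -0.3312] yaw 97.94 [0.0924 0.0553] [np.float64(0.0503)]
board top 2272 [0.7015 0.0347] 83.25 [0.3571 0.0472] 0.1274774461213389 [0.09777233 0.36419353 0.01703178]
board scene 1685 [0.7024 0.0343] 83.0 [0.3593 0.0432] 0.12723819962965216 [0.09555958 0.3660446  0.01703456]
```

```bash
cat > st.py <<'E'
from workcell import bot
from h import *
import sys
def show(target=None,yaw=None):
    """target TCP xyz, yaw = world heading (deg) of tool z (jaw axis)"""
    s=bot.read_state();M=R.from_rotvec(s["tcp_rot"]).as_matrix();p=s["tool_pos"]
    print("t",round(s["time"],2),"p",p.round(4),"w",round(s["width"],3),"F",s["wrist_force"].round(1),"q",s["q"].round(2))
    cy=np.degrees(np.arctan2(M[1,2],M[0,2]));print("jaw heading",cy.round(2),"tool x",M[:,0].round(3),"y",M[:,1].round(3),"z",M[:,2].round(3))
    if target is not None:
        dy=(yaw-cy+180)%360-180
        # desired exact frame: y down, z at yaw
        a=np.radians(yaw);z=np.array([np.cos(a),np.sin(a),0]);y=np.array([0,0,-1.]);D=np.stack([np.cross(y,z),y,z],1)
        rv=R.from_matrix(M.T@D).as_rotvec()
        print("rotvec tool",rv.round(4),"(deg",np.degrees(np.linalg.norm(rv)).round(1),")  shift if BEFORE turn",(M.T@(target-p)).round(4)," AFTER turn",(D.T@(target-p)).round(4))
SH=np.array([.6166,.0448]);SY=-6.9
def sh2w(x,y,z):
    a=np.radians(SY);return np.array([SH[0]+np.cos(a)*x-np.sin(a)*y,SH[1]+np.sin(a)*x+np.cos(a)*y,z])
def w2sh(p):
    a=np.radians(SY);d=np.asarray(p)[...,:2]-SH;return np.stack([np.cos(a)*d[...,0]+np.sin(a)*d[...,1],-np.sin(a)*d[...,0]+np.cos(a)*d[...,1]],-1)
E
python3 - <<'E'
from st import *
show()
for n in("top","scene"):
    P=cloud(load(n+"0")).reshape(-1,3)
    m=(P[:,2]>.035)&(P[:,2]<.14);q=w2sh(P);m&=(q[:,0]>-.07)&(q[:,0]<.13)&(abs(q[:,1])<.2)
    f=fitrect(P[m][:,:2],.364,.154,[0,0,np.radians(83)]);print(n,np.round(f[:2],4),np.degrees(f[2]).round(2),np.round(f[3:],4))
    print(" centre-> shelf x (want .029)",w2sh(np.array(f[:2])))
    # deck front edge: per-y-bin min x
    for y in np.arange(-.16,.17,.04):
        k=m&(abs(q[:,1]-y)<.012); print(np.round(1000*q[k,0].min(),1),end=" ")
    print()
    # divider positions by height 52..60 in x 20..55 
    k=m&(q[:,0]>-.0)&(q[:,0]<.055)&(P[:,2]>.0515)&(P[:,2]<.06)
    h=np.histogram(q[k,1]*1000,np.arange(-180,181,4));print([(int(b+2),int(v)) for v,b in zip(*h) if v>4])
E
```

```text
t 0.1 p [ 0.25   -0.6262  0.1928] w 0.998 F [-0.8  1.   0. ] q [-1.23  0.26  1.61  0.    1.27 -0.04]
jaw heading -68.24 tool x [-0.929 -0.371 -0.   ] y [-0.001  0.002 -1.   ] z [ 0.371 -0.929 -0.002]
top [0.6476 0.0419] 83.0 [0.3571 0.153 ]
 centre-> shelf x (want .029) [0.03110338 0.00081435]
-46.8 -46.8 -46.4 -46.3 -46.5 -45.7 -46.4 -45.2 -45.6 
[(-174, 17), (-170, 27), (-166, 30), (-106, 19), (-102, 29), (-98, 29), (-94, 14), (-38, 17), (-34, 27), (-30, 30), (-26, 11), (26, 10), (30, 27), (34, 25), (38, 26), (98, 30), (102, 26), (106, 26), (110, 9), (170, 8), (174, 18)]
scene [0.6477 0.042 ] 83.0 [0.3603 0.1534]
 centre-> shelf x (want .029) [0.03120875 0.00091444]
-47.3 -47.5 -48.3 -46.6 -47.6 -46.6 -48.0 -47.8 -46.0 
[(-110, 11), (-106, 7), (-102, 11), (-98, 8), (-38, 7), (-34, 9), (-30, 10), (30, 10), (34, 10), (38, 13), (98, 10), (102, 9), (166, 11), (170, 11), (174, 8)]
```

```bash
sed -i 's/^SH=.*/SH=np.array([.6178,.0452]);SY=-6.95/' st.py
python3 - <<'E'
from st import *
def g(c,yaw,d=.031): 
    a=np.radians(yaw);return np.array(c)-d*np.array([np.cos(a),np.sin(a)])
print("slimB",g((.4394,-.3313),97.9),"slimA",g((.4455,-.0397),17.3),"tall",g((.4946,.3285),29.4))
t=g((.4394,-.3313),97.9)
show(np.r_[t,.012],7.9)
P=np.vstack([cloud(load(n+"0")).reshape(-1,3) for n in("top","scene")])
a=np.radians(7.9);d=P[:,:2]-t;u=d@[np.cos(a),np.sin(a)];v=d@[-np.sin(a),np.cos(a)]
m=(P[:,2]>.01)&(abs(u)<.08)&(abs(v)<.03)
print("jaw-axis histogram",[(int(b*1000),int(n)) for n,b in zip(*np.histogram(u[m],np.arange(-.08,.081,.005))) if n])
for f in(-.134,-.030): print(f,[sh2w(f+.015,y,.057).round(4) for y in(-.068,0,.068)])
E
```

```text
slimB [ 0.44366078 -0.36200579] slimA [ 0.41590242 -0.04891862] tall [0.46759237 0.31328198]
t 0.1 p [ 0.25   -0.6262  0.1928] w 0.998 F [-0.8  1.   0. ] q [-1.23  0.26  1.61  0.    1.27 -0.04]
jaw heading -68.24 tool x [-0.929 -0.371 -0.   ] y [-0.001  0.002 -1.   ] z [ 0.371 -0.929 -0.002]
rotvec tool [ 0.0017 -1.3288 -0.0014] (deg 76.1 )  shift if BEFORE turn [-0.2778  0.1812 -0.1732]  AFTER turn [-0.2351  0.1808  0.2281]
jaw-axis histogram [(-80, 50), (-75, 37), (-69, 6), (-29, 24), (-24, 43), (-19, 49), (-14, 44), (-9, 48), (-4, 48), (0, 44), (5, 42), (10, 43), (15, 47), (20, 64), (25, 54), (30, 1)]
-0.134 [array([ 0.4914, -0.0079,  0.057 ]), array([0.4997, 0.0596, 0.057 ]), array([0.5079, 0.1271, 0.057 ])]
-0.03 [array([ 0.5947, -0.0205,  0.057 ]), array([0.6029, 0.047 , 0.057 ]), array([0.6111, 0.1145, 0.057 ])]
```

```bash
python3 -m handwheel '[[0,0.008,0,0,-0.166,0,1],[0,0.008,0,0,-0.166,0,1],[0,0.008,0,0,-0.166,0,1],[0,0.008,0,0,-0.166,0,1],[0,0.008,0,0,-0.166,0,1],[0,0.008,0,0,-0.166,0,1],[0,0.008,0,0,-0.166,0,1],[0,0.008,0,0,-0.166,0,1]]' 40
python3 -m handwheel '[[-0.0392,0,0.038,0,0,0,1],[-0.0392,0,0.038,0,0,0,1],[-0.0392,0,0.038,0,0,0,1],[-0.0392,0,0.038,0,0,0,1],[-0.0392,0,0.038,0,0,0,1],[-0.0392,0,0.038,0,0,0,1],[0,0,0,0,0,0,1]]'
python3 -c "
from st import *
show(np.r_[.4437,-.3620,.012],7.9)"
```

```text
time: 1.1
tool_pos: [0.25, -0.6264, 0.129]
tcp_rot: [-1.273, 1.104, -1.102]
wrist_force: [0.3, 0.6, 0.1]
width: 1.001
time: 1.98
tool_pos: [0.4455, -0.3594, 0.1295]
tcp_rot: [-1.272, 1.105, -1.103]
wrist_force: [-0.9, -0.1, -0.1]
width: 0.997
t 1.98 p [ 0.4455 -0.3594  0.1295] w 0.997 F [-0.9 -0.1 -0.1] q [-0.72  0.12  1.9   0.    1.13 -0.87]
jaw heading 8.13 tool x [ 0.141 -0.99  -0.001] y [-0.     0.001 -1.   ] z [ 0.99   0.141 -0.   ]
rotvec tool [ 0.0001  0.004  -0.0015] (deg 0.2 )  shift if BEFORE turn [ 0.0025  0.1175 -0.0022]  AFTER turn [ 0.0023  0.1175 -0.0022]
```

```bash
python3 -m handwheel '[[0.0025,0.04,-0.0022,0,0.004,0,1],[0,0.04,0,0,0,0,1],[0,0.0375,0,0,0,0,1],[0,0,0,0,0,0,0.4],[0,0,0,0,0,0,0.4],[0,0,0,0,0,0,0.4],[0,0,0,0,0,0,0.4]]' 50
python3 -c "
from st import *
show(np.r_[.4437,-.3620,.012],7.9)"
```

```text
time: 2.85
tool_pos: [0.4432, -0.3666, 0.0143]
tcp_rot: [-1.269, 1.108, -1.113]
wrist_force: [0.2, -0.6, 1.0]
width: 0.4
t 2.85 p [ 0.4432 -0.3666  0.0143] w 0.4 F [ 0.2 -0.6  1. ] q [-0.73  0.25  1.98 -0.    0.91 -0.87]
jaw heading 7.62 tool x [ 0.133 -0.991  0.002] y [ 0.002 -0.002 -1.   ] z [0.991 0.133 0.002]
rotvec tool [-0.002  -0.0049  0.0024] (deg 0.3 )  shift if BEFORE turn [-0.0045  0.0023  0.0011]  AFTER turn [-0.0045  0.0023  0.0011]
```

```bash
cat > snap.py <<'E'
from workcell import optics
from h import *
import sys
def snap(tag,boxes=()):
    for n in("top","scene"):
        c=optics.read_camera(n);np.savez(f"{n}{tag}.npz",**c)
        for (nm,x0,y0,x1,y1,f) in boxes:
            if nm==n: cv2.imwrite(f"pics/{n}{tag}.png",cv2.resize(c["image"][y0:y1,x0:x1,::-1],None,fx=f,fy=f,interpolation=cv2.INTER_CUBIC))
E
python3 -c "
from snap import *
snap('1',[('top',300,170,470,300,4),('scene',100,60,280,200,4)])"
```

```text
(no output)
```

View pics/scene1.png

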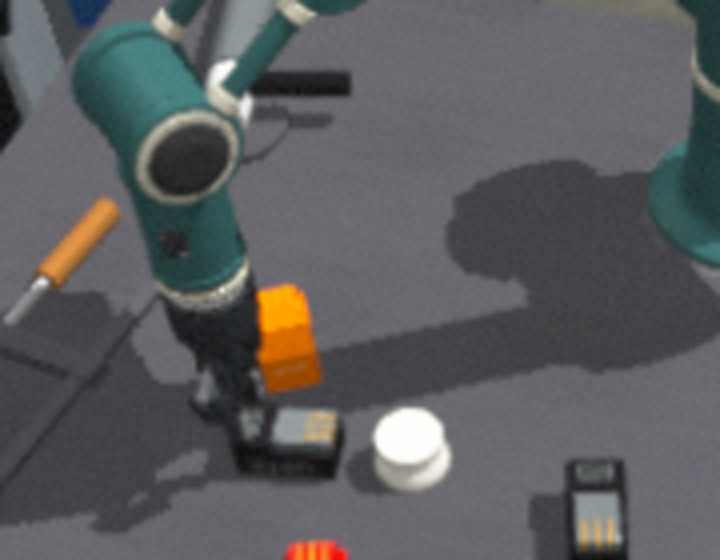

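View pics/top1.png

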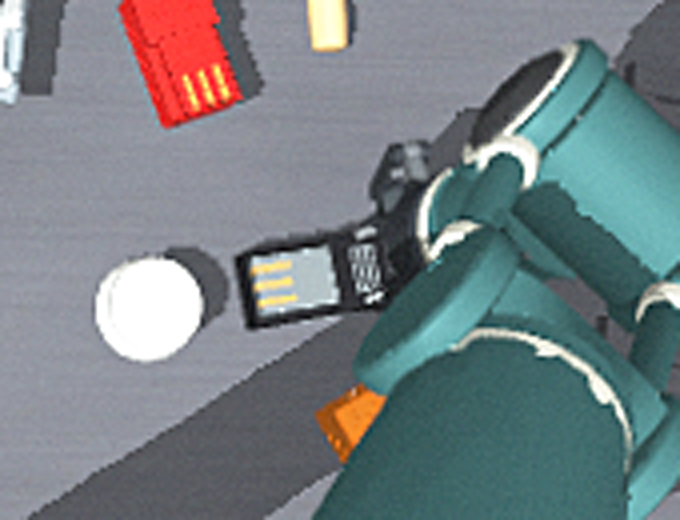

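```bash
python3 -c "
from snap import *
from st import *
for n,b in(('top',(355,215,415,260)),('scene',(140,145,200,190))):
    c=load(n+'1');x0,y0,x1,y1=b
    cv2.imwrite(f'pics/z{n}1.png',cv2.resize(c['image'][y0:y1,x0:x1,::-1],None,fx=12,fy=12,interpolation=cv2.INTER_CUBIC))
    Q=cloud(c)
    P=Q.reshape(-1,3);m=(P[:,2]>.02)&(P[:,2]<.056)&(abs(P[:,0]-.4394)<.06)&(P[:,1]>-.39)&(P[:,1]<-.27)
    print(n,m.sum(),fitrect(P[m][:,:2],0,0,[0,0,1.7]))
T=load('top1')
def proj(p):
    W=np.linalg.inv(T['world_from_camera']);r=cv2.Rodrigues(W[:3,:3])[0]
    return cv2.projectPoints(np.array(p,float).reshape(-1,1,3),r,W[:3,3],T['mtx'],T['dist'])[0].reshape(-1,2)
print(proj([[.4432,-.3666,.033],[.4432+.026,-.3666,.033],[.4432-.026,-.3666,.033]]))
"
```

```text
top 689 (np.float64(0.43812454318723637), np.float64(-0.3311001041713822), np.float64(1.7436332312998581), np.float64(0.0918629315137855), np.float64(0.05251652454552602))
scene 353 (np.float64(0.44185470333411003), np.float64(-0.32964141549785403), np.float64(1.7174532925199433), np.float64(0.08510251070652392), np.float64(0.05207543507588025))
[[390.82632508 237.29749308]
 [390.54012461 227.62345881]
 [391.09168469 247.03294579]]
```

View pics/ztop1.png

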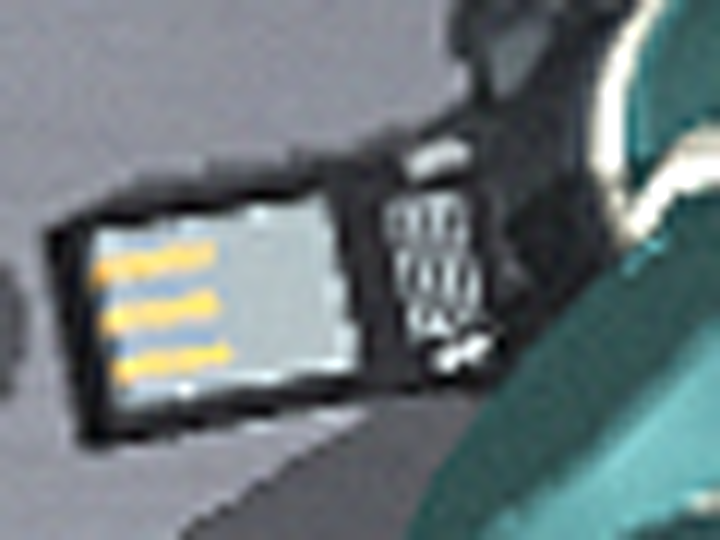

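View pics/zscene1.png

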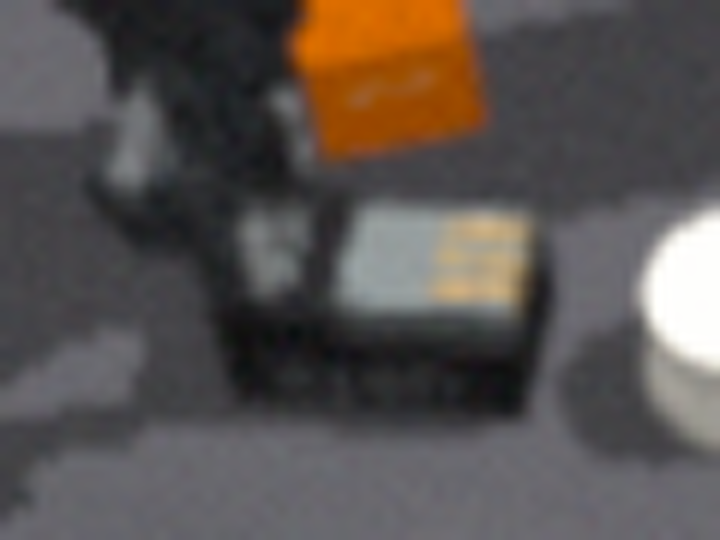

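```bash
python3 -m handwheel '[[0,0,0,0,0,0,0.2],[0,0,0,0,0,0,0.2]]' 50
python3 -c "
from st import *
show(np.r_[.4437,-.3620,.012],7.9)
from snap import *
snap('2')
for n,b in(('top',(355,215,415,260)),('scene',(140,145,200,190))):
    c=load(n+'2');x0,y0,x1,y1=b
    cv2.imwrite(f'pics/z{n}2.png',cv2.resize(c['image'][y0:y1,x0:x1,::-1],None,fx=12,fy=12,interpolation=cv2.INTER_CUBIC))
"
```

```text
time: 3.2
tool_pos: [0.4422, -0.3655, 0.0126]
tcp_rot: [-1.269, 1.11, -1.111]
wrist_force: [-0.3, -0.9, 0.4]
width: 0.2
t 3.2 p [ 0.4422 -0.3655  0.0126] w 0.2 F [-0.3 -0.9  0.4] q [-0.73  0.25  1.98 -0.    0.91 -0.87]
jaw heading 7.63 tool x [ 0.133 -0.991  0.   ] y [ 0. -0. -1.] z [0.991 0.133 0.   ]
rotvec tool [-0.0001 -0.0048  0.0001] (deg 0.3 )  shift if BEFORE turn [-0.0033  0.0006  0.002 ]  AFTER turn [-0.0033  0.0006  0.002 ]
```

View pics/ztop2.png

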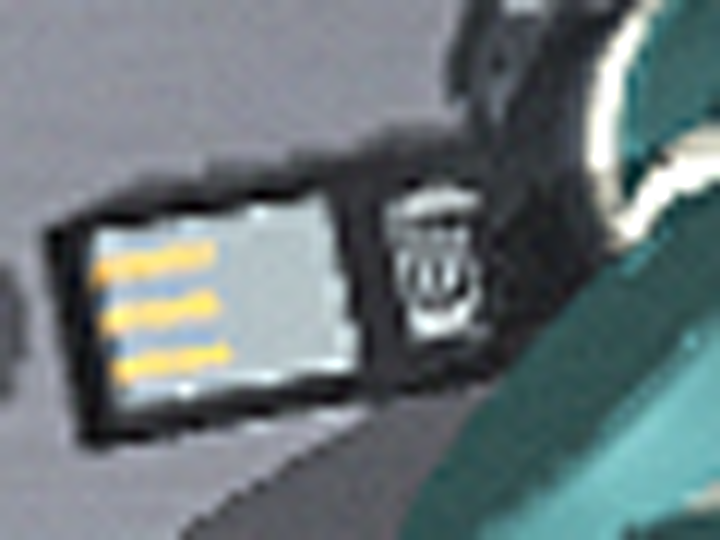

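View pics/zscene2.png

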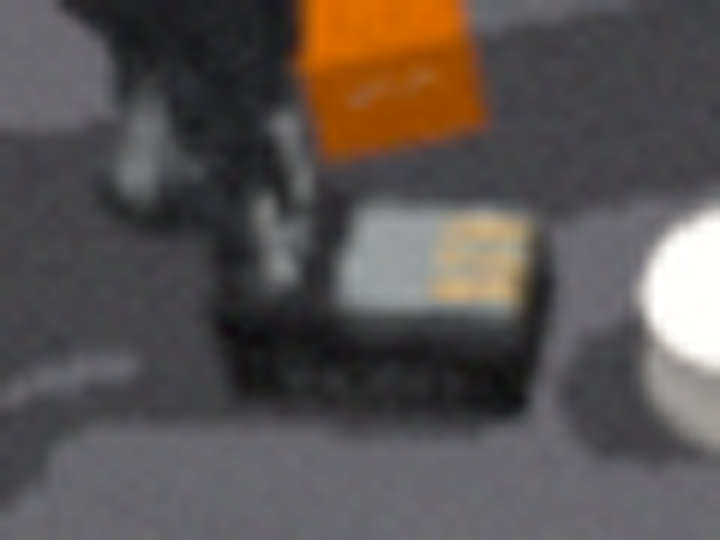

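```bash
python3 -c "
from st import *
for tag in '12':
  Q=cloud(load('top'+tag))
  for (u,v) in ((435,155),(465,345),(440,200),(440,325),(440,270),(540,200),(525,40)):
    print(tag,(u,v),Q[215+v//12,355+u//12].round(4))
  Q=cloud(load('scene'+tag))
  for (u,v) in ((285,265),(265,215),(290,130),(150,140),(250,290),(250,110)):
    print('s',tag,(u,v),Q[145+v//12,140+u//12].round(4))
"
```

```text
1 (435, 155) [ 0.4646 -0.3527  0.0788]
1 (465, 345) [ 0.4241 -0.3589  0.0725]
1 (440, 200) [ 0.4579 -0.3617  0.0507]
1 (440, 325) [ 0.429  -0.3616  0.0485]
1 (440, 270) [ 0.4425 -0.3626  0.0467]
1 (540, 200) [ 0.4379 -0.3299  0.2101]
1 (525, 40) [ 0.4836 -0.3616  0.1093]
s 1 (285, 265) [ 0.4493 -0.3571  0.0453]
s 1 (265, 215) [ 0.4272 -0.3708  0.0429]
s 1 (290, 130) [ 0.4247 -0.3559  0.0836]
s 1 (150, 140) [ 0.494  -0.3547  0.1578]
s 1 (250, 290) [ 0.4746 -0.3536  0.0659]
s 1 (250, 110) [ 0.4629 -0.344   0.1359]
2 (435, 155) [ 0.4692 -0.3637  0.0456]
2 (465, 345) [ 0.4246 -0.3606  0.0674]
2 (440, 200) [ 0.4543 -0.3524  0.0787]
2 (440, 325) [ 0.4276 -0.3568  0.0628]
2 (440, 270) [ 0.4426 -0.3629  0.0456]
2 (540, 200) [ 0.4375 -0.3287  0.2133]
2 (525, 40) [ 0.501  -0.4002 -0.0007]
s 2 (285, 265) [ 0.4547 -0.3532  0.053 ]
s 2 (265, 215) [ 0.4526 -0.3527  0.0786]
s 2 (290, 130) [nan nan nan]
s 2 (150, 140) [ 0.492  -0.3562  0.155 ]
s 2 (250, 290) [ 0.4609 -0.3636  0.0459]
s 2 (250, 110) [ 0.4592 -0.3466  0.1309]
```

```bash
python3 -c "
from st import *
for n in('top','scene'):
  Q=cloud(load(n+'2'))
  P=Q.reshape(-1,3);d=P[:,:2]-[.4422,-.3655]
  m=(abs(d)<.06).all(1)&(P[:,2]>.05)&(P[:,2]<.22)
  a=np.radians(7.6);u=d@[np.cos(a),np.sin(a)];v=d@[-np.sin(a),np.cos(a)]
  for z in np.arange(.05,.2,.008):
    k=m&(P[:,2]>=z)&(P[:,2]<z+.008)
    if k.sum()>2: print(n,z.round(3),k.sum(),'jaw',np.percentile(u[k],[2,98]).round(3),'x',np.percentile(v[k],[2,98]).round(3))
"; python3 - <<'E'
import cv2,numpy as np
im=np.load('scene2.npz')['image'][100:200,120:240,::-1]
im=np.clip(im.astype(float)*2.2,0,255).astype(np.uint8)
cv2.imwrite('pics/b2.png',cv2.resize(im,None,fx=6,fy=6,interpolation=cv2.INTER_CUBIC))
E
```

```text
top 0.05 53 jaw [-0.019  0.023] x [-0.004  0.062]
top 0.058 10 jaw [-0.018  0.023] x [0.007 0.012]
top 0.066 13 jaw [-0.019  0.022] x [0.006 0.012]
top 0.074 7 jaw [-0.012  0.016] x [0.001 0.012]
top 0.082 12 jaw [-0.024  0.015] x [0.004 0.011]
top 0.09 12 jaw [-0.021  0.028] x [0.005 0.014]
top 0.098 28 jaw [-0.021  0.043] x [-0.004  0.014]
top 0.106 17 jaw [-0.021  0.042] x [-0.     0.013]
top 0.114 20 jaw [-0.02   0.046] x [0.002 0.017]
top 0.122 21 jaw [-0.018  0.054] x [0.004 0.018]
top 0.13 17 jaw [-0.02   0.059] x [0.006 0.018]
top 0.138 25 jaw [0.011 0.059] x [-0.01   0.016]
top 0.146 34 jaw [0.046 0.061] x [-0.008  0.012]
top 0.154 13 jaw [0.036 0.049] x [-0.004  0.01 ]
top 0.178 14 jaw [-0.02   0.035] x [0.016 0.037]
top 0.186 27 jaw [-0.019  0.033] x [0.02  0.038]
top 0.194 27 jaw [-0.019  0.027] x [0.026 0.037]
scene 0.05 8 jaw [-0.013  0.015] x [0.005 0.031]
scene 0.058 14 jaw [-0.012  0.022] x [-0.004  0.013]
scene 0.066 13 jaw [-0.008  0.027] x [-0.005  0.012]
scene 0.074 14 jaw [-0.015  0.024] x [-0.007  0.013]
scene 0.082 6 jaw [-0.013  0.021] x [0.008 0.013]
scene 0.09 10 jaw [-0.018  0.04 ] x [-0.007  0.015]
scene 0.098 24 jaw [-0.039  0.042] x [-0.004  0.015]
scene 0.106 18 jaw [-0.047  0.047] x [-0.007  0.015]
scene 0.114 28 jaw [-0.049  0.051] x [-0.008  0.018]
scene 0.122 14 jaw [-0.014  0.055] x [-0.005  0.019]
scene 0.13 24 jaw [-0.017  0.061] x [0.007 0.019]
scene 0.138 22 jaw [-0.014  0.061] x [-0.01   0.019]
scene 0.146 36 jaw [0.014 0.06 ] x [-0.007  0.021]
scene 0.154 25 jaw [0.013 0.047] x [-0.008  0.019]
scene 0.162 17 jaw [0.024 0.042] x [-0.01   0.012]
scene 0.17 9 jaw [0.029 0.041] x [-0.005  0.019]
scene 0.178 33 jaw [-0.003  0.039] x [-0.023  0.038]
scene 0.186 37 jaw [-0.006  0.04 ] x [-0.025  0.039]
scene 0.194 42 jaw [0.001 0.04 ] x [-0.022  0.038]
```

View pics/b2.png

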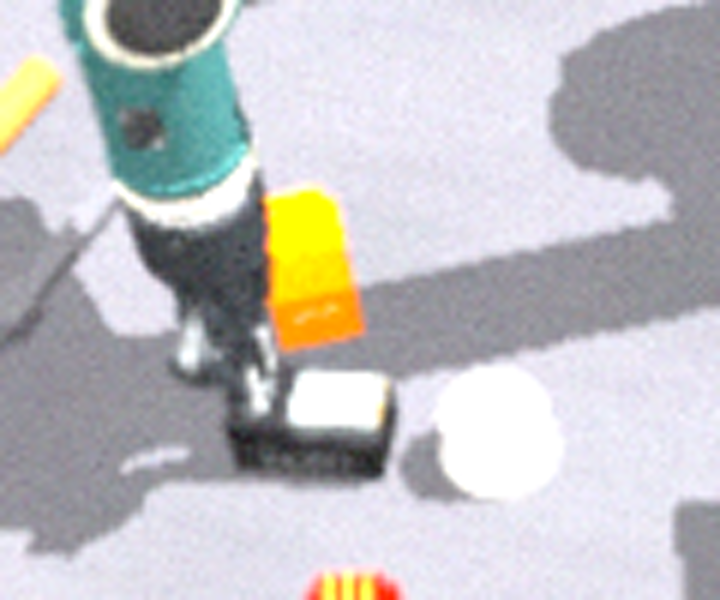

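```bash
python3 -m handwheel '[[0,-0.04,0,0,0,0,0.2],[0,-0.04,0,0,0,0,0.2],[0,0,0,0,0,0,0.2],[0,0,0,0,0,0,0.2]]' 50
python3 -c "
from st import *
show(np.r_[.4437,-.3620,.012],7.9)
from snap import *
snap('3')
im=load('scene3')['image'][100:200,120:240,::-1]
im=np.clip(im.astype(float)*2.2,0,255).astype(np.uint8)
cv2.imwrite('pics/b3.png',cv2.resize(im,None,fx=6,fy=6,interpolation=cv2.INTER_CUBIC))
for n in('top','scene'):
  Q=cloud(load(n+'3'))
  P=Q.reshape(-1,3);d=P[:,:2]-[.4422,-.3655]
  m=(abs(d)<.06).all(1)&(P[:,2]>.05)&(P[:,2]<.22)
  a=np.radians(7.6);u=d@[np.cos(a),np.sin(a)];v=d@[-np.sin(a),np.cos(a)]
  for z in np.arange(.05,.17,.008):
    k=m&(P[:,2]>=z)&(P[:,2]<z+.008)
    if k.sum()>2: print(n,z.round(3),k.sum(),'jaw',np.percentile(u[k],[2,98]).round(3),'x',np.percentile(v[k],[2,98]).round(3))
"
```

```text
time: 3.8
tool_pos: [0.4418, -0.3652, 0.0921]
tcp_rot: [-1.269, 1.111, -1.11]
wrist_force: [-0.2, -0.2, -0.1]
width: 0.196
t 3.8 p [ 0.4418 -0.3652  0.0921] w 0.196 F [-0.2 -0.2 -0.1] q [-0.73  0.16  1.93 -0.    1.06 -0.87]
jaw heading 7.62 tool x [ 0.133 -0.991 -0.   ] y [-0.  0. -1.] z [ 0.991  0.133 -0.   ]
rotvec tool [ 0.0003 -0.0049 -0.0004] (deg 0.3 )  shift if BEFORE turn [-0.0029  0.0801  0.0023]  AFTER turn [-0.003   0.0801  0.0023]
top 0.05 33 jaw [-0.021  0.026] x [-0.01  0.06]
top 0.13 5 jaw [-0.012  0.02 ] x [-0.004  0.011]
top 0.138 16 jaw [-0.021  0.022] x [0.001 0.011]
top 0.146 11 jaw [-0.02   0.021] x [0.007 0.011]
top 0.154 8 jaw [-0.019  0.015] x [0.003 0.012]
top 0.162 9 jaw [-0.011  0.024] x [0.004 0.012]
scene 0.05 5 jaw [-0.015  0.025] x [-0.001  0.019]
scene 0.122 3 jaw [-0.014  0.013] x [0.003 0.011]
scene 0.13 12 jaw [-0.015  0.021] x [-0.001  0.012]
scene 0.138 16 jaw [-0.011  0.022] x [-0.004  0.013]
scene 0.146 16 jaw [-0.014  0.023] x [-0.004  0.013]
scene 0.154 13 jaw [-0.016  0.023] x [0.002 0.013]
scene 0.162 7 jaw [-0.014  0.017] x [0.005 0.013]
```

View pics/b3.png

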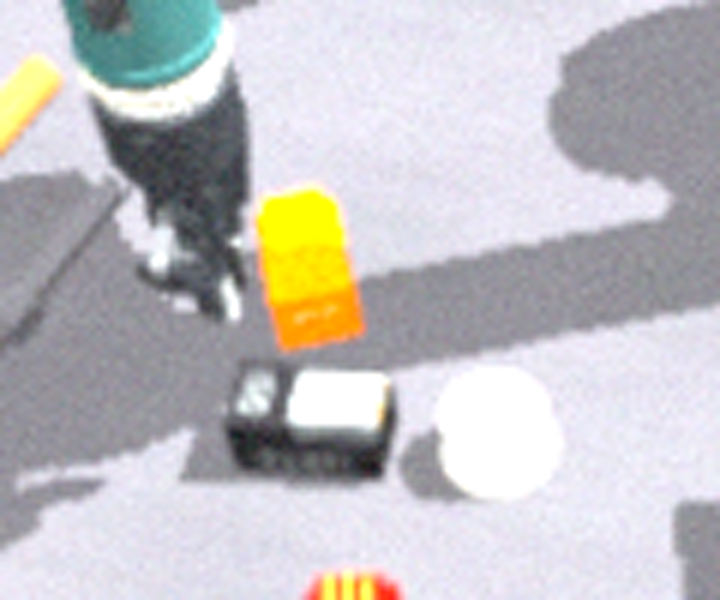

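```bash
python3 -m handwheel '[[-0.003,0,0.002,0,0,0,1],[0,0,0,0,0,0,1],[0,0.02,0,0,0,0,1],[0,0.02,0,0,0,0,1],[0,0.02,0,0,0,0,1],[0,0.02,0,0,0,0,1],[0,0,0,0,0,0,1]]' 50
python3 -c "
from st import *
show(np.r_[.4437,-.3620,-.027],7.9)
from snap import *
snap('4')
im=load('scene4')['image'][120:200,120:220,::-1]
im=np.clip(im.astype(float)*2.2,0,255).astype(np.uint8)
cv2.imwrite('pics/b4.png',cv2.resize(im,None,fx=7,fy=7,interpolation=cv2.INTER_CUBIC))
"
```

```text
time: 4.78
tool_pos: [0.4418, -0.3606, 0.0095]
tcp_rot: [-1.269, 1.115, -1.106]
wrist_force: [-0.3, 0.6, 0.1]
width: 0.998
t 4.78 p [ 0.4418 -0.3606  0.0095] w 0.998 F [-0.3  0.6  0.1] q [-0.73  0.25  1.99 -0.    0.91 -0.86]
jaw heading 7.62 tool x [ 0.133 -0.991 -0.004] y [-0.004  0.004 -1.   ] z [ 0.991  0.133 -0.004]
rotvec tool [ 0.0035 -0.005  -0.0041] (deg 0.4 )  shift if BEFORE turn [0.0018 0.0365 0.0018]  AFTER turn [0.0016 0.0365 0.0017]
```

View pics/b4.png

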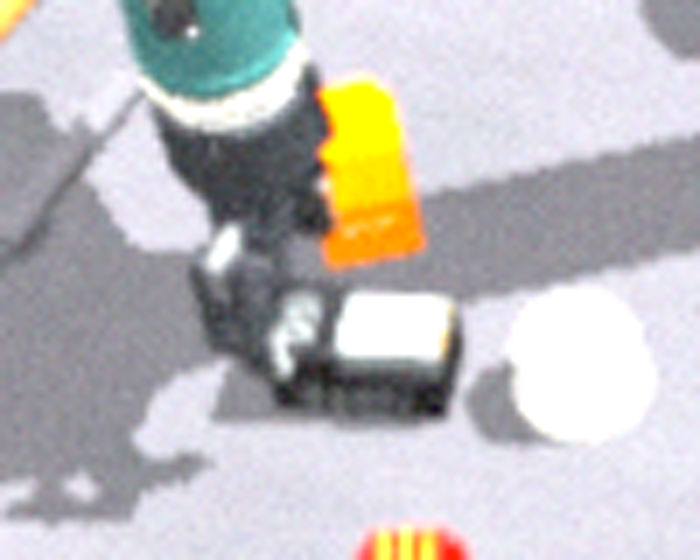

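```bash
python3 -m handwheel '[[0.001,0.012,0.002,0,0,0,1],[0,0.012,0,0,0,0,1],[0,0,0,0,0,0,1]]' 50
python3 -c "
from st import *
show(np.r_[.4437,-.3620,-.027],7.9)
from snap import *
snap('5')
im=load('scene5')['image'][120:200,120:220,::-1]
im=np.clip(im.astype(float)*2.2,0,255).astype(np.uint8)
cv2.imwrite('pics/b5.png',cv2.resize(im,None,fx=7,fy=7,interpolation=cv2.INTER_CUBIC))
"
```

```text
time: 5.25
tool_pos: [0.4448, -0.3621, -0.013]
tcp_rot: [-1.269, 1.113, -1.108]
wrist_force: [-0.3, 0.6, -0.3]
width: 1.003
t 5.25 p [ 0.4448 -0.3621 -0.013 ] w 1.003 F [-0.3  0.6 -0.3] q [-0.73  0.29  1.99 -0.    0.86 -0.86]
jaw heading 7.62 tool x [ 0.133 -0.991 -0.002] y [-0.002  0.002 -1.   ] z [ 0.991  0.133 -0.002]
rotvec tool [ 0.0018 -0.0048 -0.0021] (deg 0.3 )  shift if BEFORE turn [-0.0002  0.014  -0.0011]  AFTER turn [-0.0002  0.014  -0.0011]
```

View pics/b5.png

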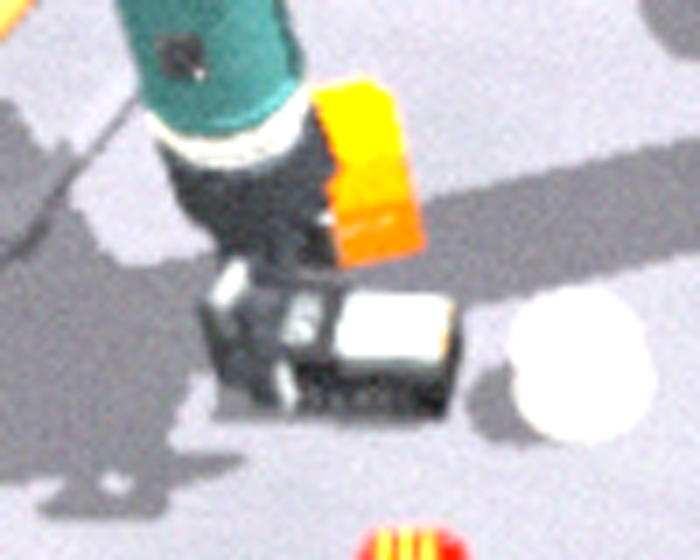

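```bash
python3 -c "
from st import *
Q=cloud(load('scene5'))
for v in range(365,425,7): print(v,Q[120+v//7,120+286//7].round(4),Q[120+v//7,120+272//7].round(4))
"
```

```text
365 [ 0.4963 -0.3414  0.0797] [ 0.5057 -0.3425  0.091 ]
372 [ 0.4911 -0.3465  0.066 ] [ 0.5099 -0.3406  0.0913]
379 [ 0.4946 -0.3452  0.0651] [ 0.513  -0.3395  0.0901]
386 [ 0.4927 -0.3479  0.0561] [ 0.514  -0.3401  0.0856]
393 [ 0.493  -0.3489  0.0505] [ 0.4998 -0.352   0.0581]
400 [ 0.4958 -0.3482  0.0486] [ 0.5003 -0.353   0.0525]
407 [ 0.4982 -0.3477  0.0459] [ 0.5038 -0.3516  0.0518]
414 [ 0.472  -0.3686 -0.0007] [ 4.746e-01 -3.752e-01  4.000e-04]
421 [ 0.4788 -0.3649  0.0033] [ 0.4774 -0.3744 -0.0017]
```

```bash
python3 -m handwheel '[[0,0.008,-0.001,0,-0.004,0,1],[0,0.008,0,0,0,0,1],[0,0.006,0,0,0,0,1],[0,0,0,0,0,0,1]]' 50
python3 -c "
from st import *
show(np.r_[.4437,-.3620,-.036],7.9)
from snap import *
snap('6')
im=load('scene6')['image'][120:200,120:220,::-1]
im=np.clip(im.astype(float)*2.2,0,255).astype(np.uint8)
cv2.imwrite('pics/b6.png',cv2.resize(im,None,fx=7,fy=7,interpolation=cv2.INTER_CUBIC))
"
```

```text
time: 5.85
tool_pos: [0.4442, -0.3626, -0.0344]
tcp_rot: [-1.271, 1.109, -1.106]
wrist_force: [-0.4, -0.2, 0.5]
width: 0.999
t 5.85 p [ 0.4442 -0.3626 -0.0344] w 0.999 F [-0.4 -0.2  0.5] q [-0.73  0.32  2.    0.    0.82 -0.87]
jaw heading 7.85 tool x [ 0.137 -0.991 -0.001] y [-0.001  0.001 -1.   ] z [ 0.991  0.137 -0.001]
rotvec tool [ 0.0011 -0.0009 -0.0013] (deg 0.1 )  shift if BEFORE turn [-0.0007  0.0016 -0.0004]  AFTER turn [-0.0007  0.0016 -0.0004]
```

View pics/b6.png

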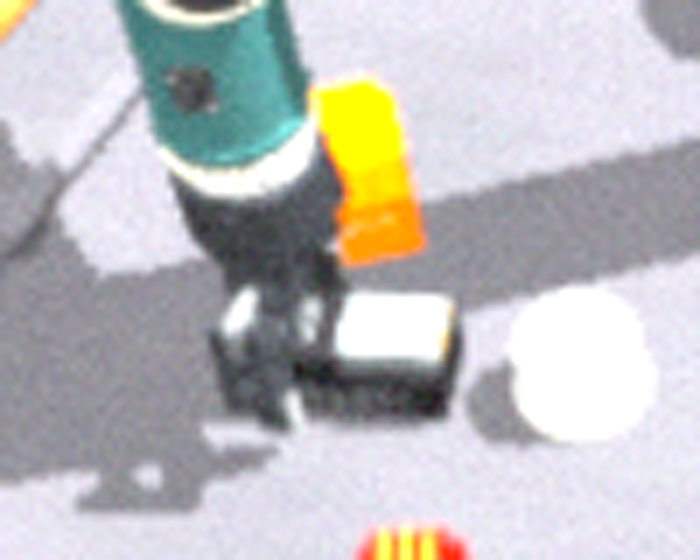

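```bash
python3 -c "
from st import *
Q=cloud(load('scene6'))
for v in range(386,440,7): print(v,Q[120+v//7,120+292//7].round(4),Q[120+v//7,120+276//7].round(4))
"
python3 -m handwheel '[[0,0,0,0,0,0,0.3],[0,0,0,0,0,0,0.3],[0,0,0,0,0,0,0.3],[0,0,0,0,0,0,0.3]]' 50
```

```text
386 [ 0.4958 -0.3415  0.0622] [ 0.5085 -0.3402  0.0786]
393 [ 0.4939 -0.3442  0.0531] [ 0.5083 -0.3416  0.0723]
400 [ 0.4934 -0.3459  0.0463] [ 0.5119 -0.3402  0.0717]
407 [ 0.4929 -0.3475  0.0393] [ 0.5138 -0.3401  0.0685]
414 [ 0.4947 -0.3475  0.0357] [ 0.516  -0.3397  0.0657]
421 [ 0.4979 -0.3464  0.0344] [ 0.5013 -0.3521  0.0368]
428 [ 0.4975 -0.3481  0.0273] [ 0.4978 -0.3561  0.0249]
435 [ 0.4981 -0.3489  0.0219] [ 0.4821 -0.3694 -0.006 ]
time: 6.45
tool_pos: [0.445, -0.3636, -0.0328]
tcp_rot: [-1.271, 1.107, -1.108]
wrist_force: [-1.7, 0.3, 5.2]
width: 0.606
```

```bash
python3 -m handwheel '[[0,-0.02,0,0,0,0,0.3],[0,-0.03,0,0,0,0,0.3],[0,-0.03,0,0,0.1,0,0.3],[0,0,0,0,0.18,0,0.3],[0,0,0,0,0.18,0,0.3],[0,0,0,0,0.18,0,0.3],[0,0,0,0,0.18,0,0.3],[0,0,0,0,0.18,0,0.3]]' 60
python3 -m handwheel '[[0,0,0,0,0.18,0,0.3],[0,0,0,0,0.18,0,0.3],[0,0,0,0,0.18,0,0.3],[0,0,0,0,0.18,0,0.3],[0,0,0,0,0.1,0,0.3],[0,0,0,0,0,0,0.3],[0,0,0,0,0,0,0.3]]' 60
python3 -c "
from st import *
show(np.r_[sh2w(-.145,0,0)[:2],.047],-96.95)"
```

```text
time: 7.45
tool_pos: [0.4446, -0.3626, 0.0467]
tcp_rot: [-0.664, 1.815, -1.814]
wrist_force: [0.4, 0.5, -2.9]
width: 0.609
time: 8.32
tool_pos: [0.4447, -0.3629, 0.0466]
tcp_rot: [-0.12, -2.165, 2.164]
wrist_force: [0.5, -0.4, -3.3]
width: 0.608
t 8.32 p [ 0.4447 -0.3629  0.0466] w 0.608 F [ 0.5 -0.4 -3.3] q [-0.73  0.21  1.96  0.    0.97  0.95]
jaw heading -96.34 tool x [-0.994  0.11   0.   ] y [-0.  0. -1.] z [-0.11  -0.994 -0.   ]
rotvec tool [0.0003 0.0107 0.0002] (deg 0.6 )  shift if BEFORE turn [ 1.800e-02 -3.000e-04 -4.262e-01]  AFTER turn [ 2.26e-02 -4.00e-04 -4.26e-01]
```

```bash
python3 -m handwheel '[[0,0,0,0,0.0107,0,0.3],[0.0028,0,-0.0532,0,0,0,0.3],[0.0028,0,-0.0532,0,0,0,0.3],[0.0028,0,-0.0532,0,0,0,0.3],[0.0028,0,-0.0532,0,0,0,0.3],[0.0028,0,-0.0532,0,0,0,0.3],[0.0028,0,-0.0532,0,0,0,0.3],[0.0028,0,-0.0532,0,0,0,0.3]]' 60
python3 -m handwheel '[[0.0028,0,-0.0532,0,0,0,0.3],[0,0,0,0,0,0,0.3],[0,0,0,0,0,0,0.3],[0,0,0,0,0,0,0.3]]' 60
cat > held.py <<'E'
from st import *
from snap import *
def held(tag,ph=.046,tops=None):
    snap(tag)
    s=bot.read_state();p=s["tool_pos"];M=R.from_rotvec(s["tcp_rot"]).as_matrix()
    cx=p[:2]+M[:2,0]*(-.031)  # approx pack centre (contact dir = -toolx)
    return cx
E
python3 -c "
from st import *
from snap import *
show(np.r_[sh2w(-.145,0,0)[:2],.014],-96.95)
snap('7')
for n,b in(('top',(170,120,320,240)),('scene',(180,120,330,290))):
    x0,y0,x1,y1=b;im=load(n+'7')['image'][y0:y1,x0:x1,::-1]
    cv2.imwrite(f'pics/{n}7.png',cv2.resize(np.clip(im*1.5,0,255).astype(np.uint8),None,fx=4 if n=='top' else 3.5,fy=4 if n=='top' else 3.5,interpolation=cv2.INTER_CUBIC))
"
```

```text
time: 9.32
tool_pos: [0.4712, 0.0106, 0.0469]
tcp_rot: [-0.134, -2.159, 2.158]
wrist_force: [1.4, -0.1, -2.8]
width: 0.609
time: 9.82
tool_pos: [0.4746, 0.0609, 0.0464]
tcp_rot: [-0.134, -2.157, 2.157]
wrist_force: [0.8, 0.3, -4.3]
width: 0.606
t 9.82 p [0.4746 0.0609 0.0464] w 0.606 F [ 0.8  0.3 -4.3] q [ 0.08  0.04  2.16 -0.    0.95  1.77]
jaw heading -97.12 tool x [-0.992  0.124  0.   ] y [-0. -0. -1.] z [-0.124 -0.992  0.   ]
rotvec tool [-0.0004 -0.003   0.0003] (deg 0.2 )  shift if BEFORE turn [ 0.001   0.0324 -0.0018]  AFTER turn [ 0.001   0.0324 -0.0018]
```

View pics/top7.png

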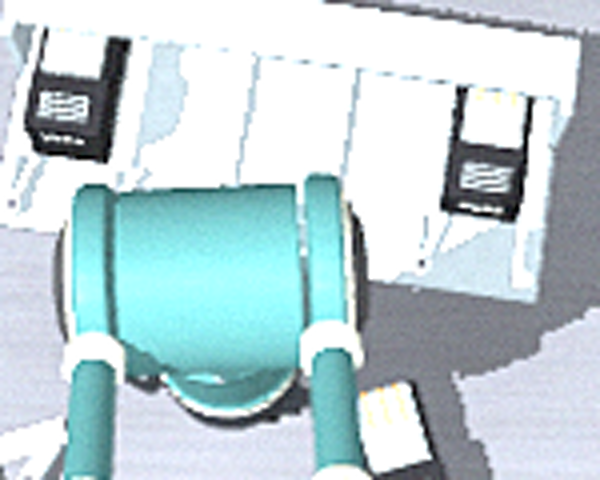

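View pics/scene7.png

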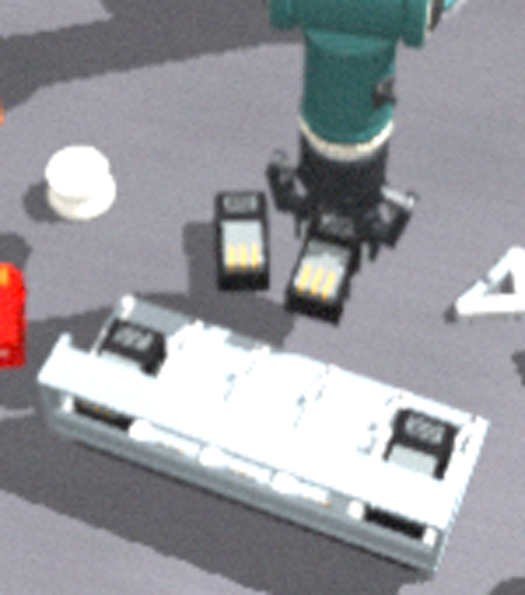

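```bash
cat > hm.py <<'E'
from st import *
from snap import *
def hm(tag,zlo,zhi,xr=(-.2,-.02),yc=0,cams=("scene","top"),yh=.045):
    for n in cams:
        P=cloud(load(n+tag)).reshape(-1,3);q=w2sh(P)
        m=(P[:,2]>zlo)&(P[:,2]<zhi)&(q[:,0]>xr[0])&(q[:,0]<xr[1])&(abs(q[:,1]-yc)<yh)
        if m.sum()<30: continue
        xs=q[m,0]; e=np.percentile(xs,98.5)
        print(n,m.sum(),"contact-end x",e.round(4),"ztop pct",np.percentile(P[m,2],[50,90,97]).round(4))
        for k in(-.02,-.035,-.05):
            b=m&(abs(q[:,0]-(e+k))<.008); print("   x",round(e+k,3),"y range",np.percentile(q[b,1],[1,99]).round(4),"mid",np.percentile(q[b,1],[1,99]).mean().round(4),"zmax",np.percentile(P[b,2],95).round(4))
E
python3 -c "
from hm import *
hm('7',.075,.14)"
```

```text
scene 578 contact-end x -0.0658 ztop pct [0.1238 0.1288 0.1348]
   x -0.086 y range [-0.0251  0.0259] mid 0.0004 zmax 0.1284
   x -0.101 y range [-0.0254  0.0256] mid 0.0001 zmax 0.1287
   x -0.116 y range [-0.0273  0.0239] mid -0.0017 zmax 0.1283
```

```bash
python3 -m handwheel '[[0,0.017,0,0,0,0,0.3],[0,0.0165,0,0,0,0,0.3],[-0.012,0,0,0,0,0,0.3],[-0.012,0,0,0,0,0,0.3],[-0.012,0,0,0,0,0,0.3],[-0.012,0,0,0,0,0,0.3],[0,0,0,0,0,0,0.3]]' 60
python3 -c "
from hm import *
show(np.r_[sh2w(-.017,0,0)[:2],.013],-96.95)
snap('8');hm('8',.06,.10,(-.12,.03))"
```

```text
time: 10.8
tool_pos: [0.494, 0.0598, 0.0058]
tcp_rot: [-0.071, -2.132, 2.129]
wrist_force: [-57.9, 15.9, 25.8]
width: 0.602
t 10.8 p [0.494  0.0598 0.0058] w 0.602 F [-57.9  15.9  25.8] q [0.06 0.17 2.1  0.01 0.93 1.75]
jaw heading -97.08 tool x [-0.991  0.123  0.057] y [-0.057  0.005 -0.998] z [-0.123 -0.992  0.002]
rotvec tool [-0.0022 -0.0024  0.0571] (deg 3.3 )  shift if BEFORE turn [-0.1071 -0.0133 -0.0007]  AFTER turn [-0.1077 -0.0072 -0.0005]
scene 435 contact-end x -0.0468 ztop pct [0.0839 0.0891 0.0946]
   x -0.067 y range [-0.0269  0.0245] mid -0.0012 zmax 0.0888
   x -0.082 y range [-0.027   0.0244] mid -0.0013 zmax 0.0894
   x -0.097 y range [-0.0277  0.0249] mid -0.0014 zmax 0.0898
```

```bash
python3 -m handwheel '[[0.02,0,0,0,0,0,0.3],[0.02,0,0,0,0,0,0.3],[0,-0.006,0,0,0,0,0.3],[0,0,0,0,0,0,0.3],[0,0,0,0,0,0,0.3]]' 80
python3 -c "
from hm import *
show(np.r_[sh2w(-.017,0,0)[:2],.013],-96.95)
snap('9');hm('9',.06,.11,(-.16,.03))"
```

```text
time: 11.52
tool_pos: [0.4847, 0.0609, 0.0198]
tcp_rot: [-0.136, -2.159, 2.159]
wrist_force: [-0.1, 0.8, -2.8]
width: 0.6
t 11.53 p [0.4847 0.0609 0.0198] w 0.6 F [-0.1  0.8 -2.8] q [ 0.07  0.09  2.16 -0.    0.89  1.77]
jaw heading -97.06 tool x [-0.992  0.123 -0.002] y [ 0.002  0.    -1.   ] z [-0.123 -0.992 -0.   ]
rotvec tool [ 0.0004 -0.0019 -0.0022] (deg 0.2 )  shift if BEFORE turn [-0.117   0.007  -0.0007]  AFTER turn [-0.117   0.0068 -0.0005]
scene 539 contact-end x -0.0594 ztop pct [0.0975 0.1034 0.1058]
   x -0.079 y range [-0.0275  0.0243] mid -0.0016 zmax 0.1055
   x -0.094 y range [-0.0276  0.0239] mid -0.0018 zmax 0.1043
   x -0.109 y range [-0.0275  0.0243] mid -0.0016 zmax 0.1033
```

```bash
cat >> hm.py <<'E'
def tilt(tag,x0,x1,zlo,zhi,yc=0,n="scene"):
    P=cloud(load(n+tag)).reshape(-1,3);q=w2sh(P)
    m=(P[:,2]>zlo)&(P[:,2]<zhi)&(q[:,0]>x0)&(q[:,0]<x1)&(abs(q[:,1]-yc)<.014)
    for _ in range(3):
        c=np.polyfit(q[m,0],P[m,2],1);r=P[:,2]-np.polyval(c,q[:,0]);m&=abs(r)<.004
    print("tilt deg",np.degrees(np.arctan(c[0])).round(2),"z at ends",np.polyval(c,[x0,x1]).round(4),m.sum())
E
python3 -c "
from hm import *
tilt('7',-.108,-.07,.11,.14);tilt('9',-.1,-.064,.09,.12)"
```

```text
tilt deg -0.37 z at ends [0.1257 0.1255] 83
tilt deg -1.6 z at ends [0.1022 0.1012] 76
```

```bash
python3 -c "
from hm import *
for n in('scene','top'):
    P=cloud(load(n+'0')).reshape(-1,3);q=w2sh(P)
    for x0,x1 in((-.046,-.03),(-.03,0),(0,.04)):
      for yc in(-.068,0,.068):
        m=(q[:,0]>x0)&(q[:,0]<x1)&(abs(q[:,1]-yc)<.018)&(P[:,2]>.02)
        print(n,x0,yc,np.median(P[m,2]).round(4),end=' | ')
    m=(abs(P[:,0]-.53)<.02)&(abs(P[:,1]-.0)<.03);print('bench',np.median(P[m,2]))
    m=(q[:,0]>.01)&(q[:,0]<.035)&(abs(q[:,1]-.136)<.015)&(P[:,2]>.02);print('docked tall top',np.median(P[m,2]))
    m=(q[:,0]>.01)&(q[:,0]<.035)&(abs(q[:,1]+.136)<.015)&(P[:,2]>.02);print('docked slim top',np.median(P[m,2]))
"
```

```text
scene -0.046 -0.068 0.046 | scene -0.046 0 0.0456 | scene -0.046 0.068 0.0454 | scene -0.03 -0.068 0.0458 | scene -0.03 0 0.0459 | scene -0.03 0.068 0.0454 | scene 0 -0.068 0.0459 | scene 0 0 0.0457 | scene 0 0.068 0.046 | bench 0.0008123171975620291
docked tall top 0.11212726567067688
docked slim top 0.09241406911033123
top -0.046 -0.068 0.0454 | top -0.046 0 0.0461 | top -0.046 0.068 0.0453 | top -0.03 -0.068 0.0459 | top -0.03 0 0.0457 | top -0.03 0.068 0.0455 | top 0 -0.068 0.0452 | top 0 0 0.0458 | top 0 0.068 0.0452 | bench 0.0005481920951098118
docked tall top 0.11197874899332283
docked slim top 0.09219078206395481
```

```bash
python3 -m handwheel '[[0,0.006,0,0,0,0.025,0.3],[0,0,0,0,0,0,0.3],[0,0,0,0,0,0,0.3]]' 80
python3 -c "
from hm import *
show(np.r_[sh2w(-.017,0,0)[:2],.013],-96.95)
snap('10');hm('10',.06,.11,(-.16,.03));tilt('10',-.1,-.064,.08,.12)"
```

```text
time: 12.0
tool_pos: [0.4829, 0.061, 0.0131]
tcp_rot: [-0.16, -2.168, 2.171]
wrist_force: [0.1, 0.7, -2.4]
width: 0.598
t 12.0 p [0.4829 0.061  0.0131] w 0.598 F [ 0.1  0.7 -2.4] q [ 0.08  0.08  2.18 -0.01  0.85  1.78]
jaw heading -97.04 tool x [-0.992  0.123 -0.025] y [ 0.025 -0.003 -1.   ] z [-0.123 -0.992  0.   ]
rotvec tool [-0.     -0.0016 -0.0248] (deg 1.4 )  shift if BEFORE turn [-0.1187  0.003  -0.0009]  AFTER turn [-1.188e-01  1.000e-04 -7.000e-04]
scene 554 contact-end x -0.0622 ztop pct [0.0927 0.0997 0.1073]
   x -0.082 y range [-0.0271  0.0243] mid -0.0014 zmax 0.0997
   x -0.097 y range [-0.0278  0.0242] mid -0.0018 zmax 0.098
   x -0.112 y range [-0.0271  0.0242] mid -0.0014 zmax 0.0971
tilt deg -7.75 z at ends [0.0977 0.0928] 63
```

```bash
cat >> hm.py <<'E'
def prof(tag,x0,x1,zlo,zhi,yc=0,n="scene"):
    P=cloud(load(n+tag)).reshape(-1,3);q=w2sh(P)
    for x in np.arange(x0,x1,.006):
        m=(P[:,2]>zlo)&(P[:,2]<zhi)&(q[:,0]>x)&(q[:,0]<=x+.006)&(abs(q[:,1]-yc)<.014)
        if m.sum()>3: print(round(x*1000+3),np.median(P[m,2]).round(4),m.sum(),end=' | ')
    print()
E
python3 -c "
from hm import *
prof('7',-.13,-.05,.1,.16);prof('9',-.13,-.05,.07,.16);prof('10',-.13,-.05,.07,.16)"
```

```text
-127 0.1262 13 | -121 0.1263 12 | -115 0.1259 18 | -109 0.1258 15 | -103 0.1254 14 | -97 0.1255 12 | -91 0.1261 18 | -85 0.1265 12 | -79 0.126 13 | -73 0.1247 24 | -67 0.1127 36 | 
-127 0.103 30 | -121 0.1034 20 | -115 0.1014 18 | -109 0.1005 16 | -103 0.1019 11 | -97 0.1017 14 | -91 0.1018 15 | -85 0.1015 13 | -79 0.1021 14 | -73 0.102 14 | -67 0.0992 28 | -61 0.0846 37 | 
-127 0.1318 31 | -121 0.0962 22 | -115 0.093 13 | -109 0.095 11 | -103 0.0958 15 | -97 0.0955 11 | -91 0.0965 14 | -85 0.0965 15 | -79 0.0952 11 | -73 0.0972 16 | -67 0.0876 43 | -61 0.0765 10 |
```

```bash
python3 -m handwheel '[[-0.012,0.0003,-0.001,0,0,0,0.3],[-0.012,0.0003,0,0,0,0,0.3],[-0.012,0.0003,0,0,0,0,0.3],[-0.012,0.0003,0,0,0,0,0.3],[0,0,0,0,0,0,0.3]]' 80
python3 -c "
from hm import *
show(np.r_[sh2w(-.017,0,0)[:2],.013],-96.95)
snap('11');hm('11',.06,.11,(-.16,.03));prof('11',-.1,.03,.07,.16)"
```

```text
time: 12.72
tool_pos: [0.5319, 0.0555, 0.013]
tcp_rot: [-0.162, -2.167, 2.172]
wrist_force: [1.1, -2.9, -3.6]
width: 0.592
t 12.72 p [0.5319 0.0555 0.013 ] w 0.592 F [ 1.1 -2.9 -3.6] q [ 0.06  0.17  2.08 -0.01  0.86  1.76]
jaw heading -97.07 tool x [-0.992  0.123 -0.026] y [ 0.026 -0.004 -1.   ] z [-0.123 -0.992  0.   ]
rotvec tool [-0.0005 -0.0021 -0.0259] (deg 1.5 )  shift if BEFORE turn [-0.0695  0.0018 -0.0003]  AFTER turn [-0.0695 -0.     -0.0001]
scene 564 contact-end x -0.0139 ztop pct [0.093  0.099  0.1067]
   x -0.034 y range [-0.0347  0.032 ] mid -0.0013 zmax 0.0983
   x -0.049 y range [-0.0271  0.0248] mid -0.0012 zmax 0.0972
   x -0.064 y range [-0.0263  0.0249] mid -0.0007 zmax 0.0973
top 45 contact-end x -0.0893 ztop pct [0.099  0.1085 0.1094]
   x -0.109 y range [-0.0247  0.0178] mid -0.0034 zmax 0.0902Traceback (most recent call last):
  File "<string>", line 4, in <module>
    snap('11');hm('11',.06,.11,(-.16,.03));prof('11',-.1,.03,.07,.16)
               ~~^^^^^^^^^^^^^^^^^^^^^^^^^
  File "hm.py", line 11, in hm
    b=m&(abs(q[:,0]-(e+k))<.008); print("   x",round(
[... 161 characters left out ...]
                                                         ~~~~~~~~~~~~~^^^^^^^^^^^^^^^
    return _quantile_unchecked(
        a, q, axis, out, overwrite_input, method, keepdims, weights)
    return _ureduce(a,
                    func=_quantile_ureduce_func,
    ...<5 lines>...
                    overwrite_input=overwrite_input,
                    method=method)
    r = func(a, **kwargs)
    result = _quantile(arr,
                       quantiles=q,
    ...<2 lines>...
                       out=out,
                       weights=wgt)
    slices_having_nans = np.isnan(arr[-1, ...])
                                  ~~~^^^^^^^^^
IndexError: index -1 is out of bounds for axis 0 with size 0
```

```bash
python3 -m handwheel '[[-0.012,0.0003,-0.0005,0,0,0,0.3],[-0.012,0.0003,0,0,0,0,0.3],[-0.012,0.0003,0,0,0,0,0.3],[-0.012,0.0003,0,0,0,0,0.3],[-0.012,0.0003,0,0,0,0,0.3],[-0.01,0.0003,0,0,0,0,0.3],[0,0,0,0,0,0,0.3]]' 80
python3 -c "
from hm import *
show(np.r_[sh2w(-.017,0,0)[:2],.013],-96.95)
snap('12')
for n,b in(('top',(170,120,320,240)),('scene',(180,120,330,290))):
    x0,y0,x1,y1=b;im=load(n+'12')['image'][y0:y1,x0:x1,::-1]
    cv2.imwrite(f'pics/{n}12.png',cv2.resize(np.clip(im*1.2,0,255).astype(np.uint8),None,fx=3.5,fy=3.5,interpolation=cv2.INTER_CUBIC))
hm('12',.06,.11,(-.16,.064),cams=('scene',));prof('12',-.1,.064,.07,.16)"
```

```text
time: 13.7
tool_pos: [0.6007, 0.0482, 0.0145]
tcp_rot: [-0.159, -2.168, 2.171]
wrist_force: [-6.4, -0.2, 7.8]
width: 0.601
t 13.7 p [0.6007 0.0482 0.0145] w 0.601 F [-6.4 -0.2  7.8] q [ 0.04  0.28  1.94 -0.    0.9   1.74]
jaw heading -97.04 tool x [-0.992  0.123 -0.024] y [ 0.024 -0.003 -1.   ] z [-0.123 -0.992 -0.   ]
rotvec tool [ 0.0001 -0.0015 -0.024 ] (deg 1.4 )  shift if BEFORE turn [-0.0003  0.0015  0.0009]  AFTER turn [-0.0004  0.0015  0.0009]
scene 472 contact-end x 0.0493 ztop pct [0.0955 0.1019 0.1079]
   x 0.029 y range [-0.026   0.0258] mid -0.0001 zmax 0.1
   x 0.014 y range [-0.0259  0.0272] mid 0.0006 zmax 0.0992
   x -0.001 y range [-0.0338  0.0351] mid 0.0007 zmax 0.1049
-25 0.0949 13 | -19 0.0952 11 | -13 0.097 24 | -7 0.0961 23 | -1 0.0969 21 | 5 0.0956 13 | 11 0.0964 16 | 17 0.0963 16 | 23 0.0971 19 | 29 0.0963 12 | 35 0.0971 14 | 41 0.099 17 | 47 0.0987 16 | 53 0.1004 4 | 65 0.1274 7 |
```

View pics/scene12.png

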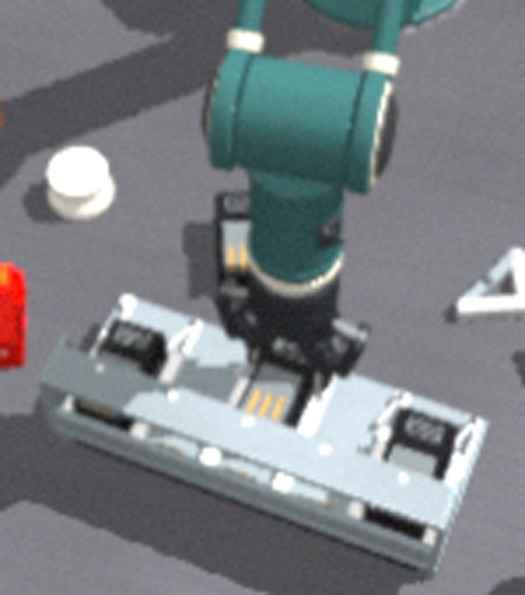

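```bash
python3 -m handwheel '[[0,0,0,0,0,0,0.9],[0,0,0,0,0,0,0.9],[0,-0.03,0,0,0,0,0.9],[0,-0.03,0,0,0,-0.024,0.9],[0.05,0,0,0,0,0,0],[0,0,0,0,0,0,0],[0,0,0,0,0,0,0],[0,0,0,0,0,0,0]]' 60
python3 -c "
from hm import *
show(np.r_[sh2w(-.064,0,0)[:2],.027],-96.95)
snap('13')
for n,b in(('top',(170,120,320,240)),('scene',(180,120,330,290))):
    x0,y0,x1,y1=b;im=load(n+'13')['image'][y0:y1,x0:x1,::-1]
    cv2.imwrite(f'pics/{n}13.png',cv2.resize(np.clip(im*1.2,0,255).astype(np.uint8),None,fx=3.5,fy=3.5,interpolation=cv2.INTER_CUBIC))
hm('13',.06,.11,(-.16,.064),cams=('scene',));prof('13',-.1,.064,.06,.16)
P=cloud(load('scene13')).reshape(-1,3);q=w2sh(P);s=w2sh(bot.read_state()['tool_pos'])
m=(abs(q[:,0]-s[0])<.03)&(abs(q[:,1]-s[1])<.03)&(P[:,2]>.06)
o=np.argsort(P[m,2])[:12];print(np.c_[q[m][o]-s,P[m][o,2]].round(4))
"
```

```text
time: 14.8
tool_pos: [0.5505, 0.0544, 0.0733]
tcp_rot: [-0.136, -2.159, 2.159]
wrist_force: [0.5, 0.6, -0.4]
width: 0.042
t 14.8 p [0.5505 0.0544 0.0733] w 0.042 F [ 0.5  0.6 -0.4] q [ 0.05  0.14  1.99 -0.    1.01  1.75]
jaw heading -97.05 tool x [-0.992  0.123 -0.003] y [ 0.003  0.    -1.   ] z [-0.123 -0.992 -0.   ]
rotvec tool [ 0.0004 -0.0017 -0.0027] (deg 0.2 )  shift if BEFORE turn [-0.0038  0.0463  0.001 ]  AFTER turn [-0.0039  0.0463  0.0009]
scene 424 contact-end x 0.0459 ztop pct [0.0912 0.0943 0.0955]
   x 0.026 y range [-0.0291  0.0231] mid -0.003 zmax 0.0945
   x 0.011 y range [-0.0287  0.0245] mid -0.0021 zmax 0.0942
   x -0.004 y range [-0.028  0.023] mid -0.0025 zmax 0.095
-73 0.1567 6 | -67 0.1452 6 | -61 0.1355 47 | -55 0.1512 14 | -37 0.0897 6 | -31 0.0924 11 | -25 0.0928 16 | -19 0.0911 15 | -13 0.0911 18 | -7 0.0906 16 | -1 0.0919 11 | 5 0.0915 20 | 11 0.0918 16 | 17 0.0928 15 | 23 0.0925 19 | 29 0.0906 14 | 35 0.092 15 | 41 0.0916 15 | 47 0.0925 10 | 65 0.1278 6 | 
[[ 0.0097  0.005   0.1158]
 [ 0.0091 -0.0018  0.1168]
 [ 0.0049 -0.0101  0.1174]
 [ 0.0107 -0.0045  0.1174]
 [ 0.0086  0.0013  0.1178]
 [ 0.0059  0.0101  0.1191]
 [ 0.0067  0.0005  0.1203]
 [ 0.0092 -0.0052  0.1206]
 [ 0.0056  0.0066  0.1222]
 [ 0.0107  0.0053  0.1232]
 [ 0.0066 -0.0129  0.1237]
 [ 0.0102 -0.0016  0.1242]]
```

View pics/scene13.png

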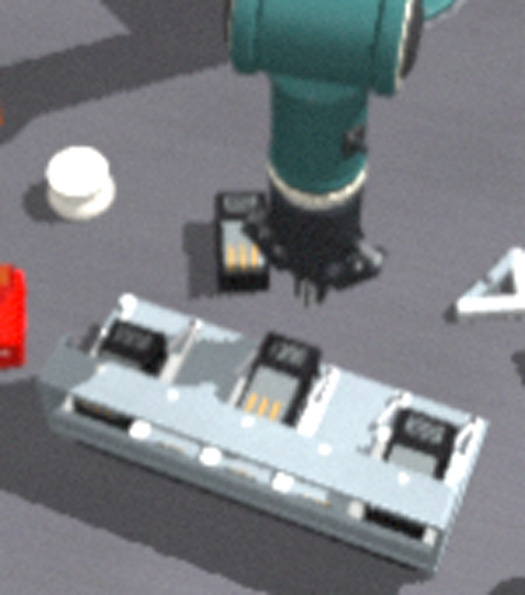

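```bash
python3 -m handwheel '[[0,0.027,0.002,0,0,0,0],[0,0.026,0,0,0,0,0],[-0.015,0,0,0,0,0,0],[-0.008,0,0,0,0,0,0],[-0.008,0,0,0,0,0,0],[-0.008,0,0,0,0,0,0],[-0.008,0,0,0,0,0,0],[0,0,0,0,0,0,0]]' 60
python3 -c "
from hm import *
show(np.r_[sh2w(-.009,-.001,0)[:2],.02],-96.95)
snap('14');hm('14',.06,.11,(-.06,.064),cams=('scene',));prof('14',-.06,.064,.06,.16)"
```

```text
time: 15.9
tool_pos: [0.5967, 0.0465, 0.0205]
tcp_rot: [-0.136, -2.159, 2.159]
wrist_force: [-1.1, -0.4, -0.4]
width: -0.001
t 15.9 p [0.5967 0.0465 0.0205] w -0.001 F [-1.1 -0.4 -0.4] q [ 0.04  0.28  1.93 -0.    0.93  1.73]
jaw heading -97.05 tool x [-0.992  0.123 -0.003] y [ 0.003 -0.    -1.   ] z [-0.123 -0.992 -0.   ]
rotvec tool [ 0.0002 -0.0017 -0.0027] (deg 0.2 )  shift if BEFORE turn [-0.0121  0.0006 -0.0003]  AFTER turn [-0.0121  0.0005 -0.0002]
scene 347 contact-end x 0.0455 ztop pct [0.0915 0.0967 0.1075]
   x 0.026 y range [-0.0275  0.0245] mid -0.0015 zmax 0.0945
   x 0.011 y range [-0.0282  0.0233] mid -0.0025 zmax 0.0946
   x -0.004 y range [-0.0309  0.0283] mid -0.0013 zmax 0.1091
-21 0.0902 6 | -15 0.1063 19 | -9 0.1096 53 | -3 0.1298 39 | 3 0.0927 15 | 9 0.0926 17 | 15 0.0919 16 | 21 0.0917 15 | 27 0.0921 14 | 33 0.0904 20 | 39 0.0911 12 | 45 0.0913 17 |
```

```bash
python3 -m handwheel '[[-0.005,0,0,0,0,0,0],[-0.004,0,0,0,0,0,0],[0,0,0,0,0,0,0]]' 60
python3 -m handwheel '[[-0.002,0,0,0,0,0,0],[0,0,0,0,0,0,0]]' 60
python3 -m handwheel '[[-0.002,0,0,0,0,0,0],[0,0,0,0,0,0,0]]' 60
python3 -c "
from hm import *
show(np.r_[sh2w(-.009,-.001,0)[:2],.02],-96.95)
"
```

```text
time: 16.38
tool_pos: [0.6033, 0.0457, 0.0204]
tcp_rot: [-0.132, -2.158, 2.158]
wrist_force: [-5.6, 1.1, 4.1]
width: 0.003
time: 16.62
tool_pos: [0.6046, 0.0455, 0.0204]
tcp_rot: [-0.13, -2.157, 2.157]
wrist_force: [-6.9, 0.7, 5.0]
width: -0.0
time: 16.88
tool_pos: [0.6082, 0.0451, 0.0204]
tcp_rot: [-0.134, -2.159, 2.158]
wrist_force: [-4.4, 0.4, 2.3]
width: -0.001
t 16.88 p [0.6082 0.0451 0.0204] w -0.001 F [-4.4  0.4  2.3] q [ 0.03  0.3   1.9  -0.    0.94  1.73]
jaw heading -97.03 tool x [-0.992  0.122 -0.001] y [ 0.001 -0.    -1.   ] z [-0.122 -0.992 -0.   ]
rotvec tool [ 0.0001 -0.0015 -0.001 ] (deg 0.1 )  shift if BEFORE turn [-0.0005  0.0004 -0.0003]  AFTER turn [-0.0005  0.0004 -0.0003]
```

```bash
python3 -m handwheel '[[-0.002,0,0,0,0,0,0],[0,0,0,0,0,0,0]]' 60
python3 -m handwheel '[[-0.002,0,0,0,0,0,0],[0,0,0,0,0,0,0]]' 60
python3 -m handwheel '[[-0.002,0,0,0,0,0,0],[0,0,0,0,0,0,0]]' 60
```

```text
time: 17.12
tool_pos: [0.6104, 0.0448, 0.0203]
tcp_rot: [-0.134, -2.158, 2.158]
wrist_force: [-4.4, 0.4, 3.8]
width: -0.001
time: 17.38
tool_pos: [0.6109, 0.0447, 0.0201]
tcp_rot: [-0.131, -2.157, 2.157]
wrist_force: [-7.6, 1.1, 6.6]
width: -0.004
time: 17.62
tool_pos: [0.6107, 0.0447, 0.0201]
tcp_rot: [-0.126, -2.155, 2.155]
wrist_force: [-14.8, 3.3, 12.1]
width: 0.0
```

```bash
python3 -m handwheel '[[0.03,0,0,0,0,0,0],[0.03,-0.03,0,0,0,0,0],[0.05,-0.03,0,0,0,0,0.5],[0.05,0,0,0,0,0,1],[0,0,0.05,0,-0.14,0,1],[0,0,0.04,0,-0.14,0,1],[0,0,0,0,-0.143,0,1],[0,0,0,0,0,0,1]]' 60
python3 -c "
from hm import *
show(np.r_[.4159,-.0489,-.035],-72.7)
snap('15')
for n,b in(('top',(170,120,320,240)),('scene',(180,120,330,290))):
    x0,y0,x1,y1=b;im=load(n+'15')['image'][y0:y1,x0:x1,::-1]
    cv2.imwrite(f'pics/{n}15.png',cv2.resize(np.clip(im*1.,0,255).astype(np.uint8),None,fx=5 if n=='top' else 3.5,fy=5 if n=='top' else 3.5,interpolation=cv2.INTER_CUBIC))
hm('15',.06,.11,(-.06,.064),cams=('scene','top'));prof('15',-.06,.064,.06,.16)
P=np.vstack([cloud(load(n+'15')).reshape(-1,3) for n in('scene',)])
q=w2sh(P);m=(abs(q[:,1])<.015)&(q[:,0]<.05)&(P[:,2]>.06)&(P[:,2]<.1);print('front x',np.percentile(q[m,0],[0.5,1,3]))
P=cloud(load('top15')).reshape(-1,3)
q=w2sh(P);m=(abs(q[:,1])<.015)&(q[:,0]<.05)&(P[:,2]>.06)&(P[:,2]<.1);print('front x',np.percentile(q[m,0],[0.5,1,3]))
"
```

```text
time: 18.62
tool_pos: [0.4512, -0.0265, 0.0803]
tcp_rot: [-0.305, 2.059, -2.061]
wrist_force: [0.1, 0.4, -0.3]
width: 0.999
t 18.62 p [ 0.4512 -0.0265  0.0803] w 0.999 F [ 0.1  0.4 -0.3] q [-0.11 -0.06  2.18 -0.    1.02  1.16]
jaw heading -72.96 tool x [-0.956 -0.293 -0.003] y [ 0.004 -0.001 -1.   ] z [ 0.293 -0.956  0.002]
rotvec tool [-0.0016 -0.0046 -0.0035] (deg 0.3 )  shift if BEFORE turn [0.0407 0.1152 0.0109]  AFTER turn [0.0404 0.1153 0.0109]
scene 235 contact-end x 0.047 ztop pct [0.0916 0.0944 0.0955]
   x 0.027 y range [-0.0285  0.0246] mid -0.002 zmax 0.0951
   x 0.012 y range [-0.0303  0.0265] mid -0.0019 zmax 0.0953
   x -0.003 y range [-0.0184  0.0174] mid -0.0005 zmax 0.0912
top 486 contact-end x 0.0632 ztop pct [0.091  0.0941 0.0954]
   x 0.043 y range [-0.027   0.0209] mid -0.0031 zmax 0.0944
   x 0.028 y range [-0.0269  0.0215] mid -0.0027 zmax 0.095
   x 0.013 y range [-0.027   0.0216] mid -0.0027 zmax 0.095
3 0.09 6 | 9 0.0913 14 | 15 0.0924 12 | 21 0.0931 18 | 27 0.0918 16 | 33 0.0925 16 | 39 0.0925 17 | 45 0.093 16 | 
front x [-1.37371851 -1.37134818 -1.36763379]
front x [0.00395965 0.00435787 0.00496697]
```

View pics/top15.png

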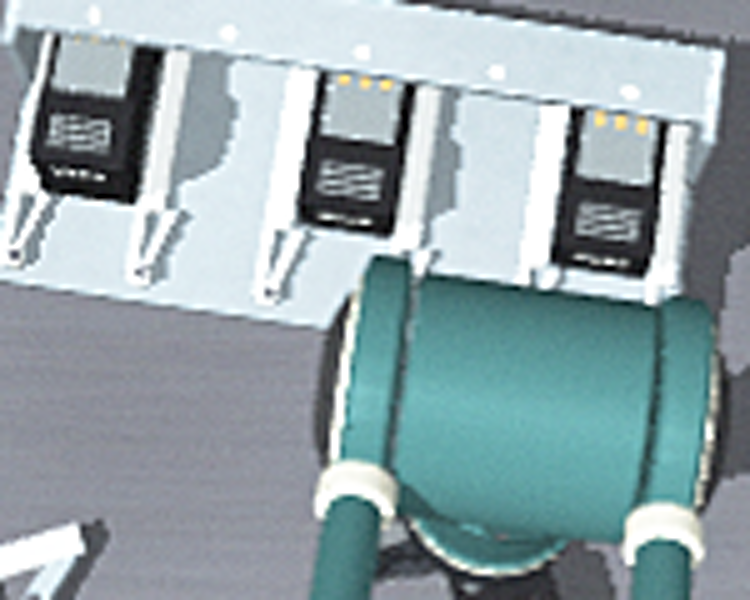

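```bash
python3 -m handwheel '[[0.0404,0,0.0109,0,-0.0046,0,1],[0,0,0,0,0,0,1],[0,0.04,0,0,0,0,1],[0,0.04,0,0,0,0,1],[0,0.02,0,0,0,0,1],[0,0.015,0,0,0,0,1],[0,0,0,0,0,0,1]]' 50
python3 -c "
from hm import *
show(np.r_[.4159,-.0489,-.035],-72.7)
"
```

```text
time: 19.6
tool_pos: [0.4144, -0.0476, -0.0361]
tcp_rot: [-0.317, 2.058, -2.057]
wrist_force: [-0.2, 0.6, -0.5]
width: 0.996
t 19.6 p [ 0.4144 -0.0476 -0.0361] w 0.996 F [-0.2  0.6 -0.5] q [-0.17  0.06  2.33  0.    0.75  1.09]
jaw heading -72.54 tool x [-0.954 -0.3    0.001] y [-0.001  0.    -1.   ] z [ 0.3   -0.954 -0.   ]
rotvec tool [0.0004 0.0028 0.0006] (deg 0.2 )  shift if BEFORE turn [-0.0011 -0.0011  0.0017]  AFTER turn [-0.0011 -0.0011  0.0017]
```

```bash
python3 -m handwheel '[[0,0,0,0,0,0,0.3],[0,0,0,0,0,0,0.3],[0,0,0,0,0,0,0.3],[0,0,0,0,0,0,0.3],[0,-0.025,0,0,0,0,0.3],[0,-0.03,0,0,0.142,0,0.3],[0,-0.03,0,0,0.142,0,0.3],[0,0,0,0,0.142,0,0.3]]' 80
python3 -m handwheel '[[0,0,0,0,0,0,0.3]]' 80
python3 -c "
from hm import *
show(np.r_[sh2w(-.145,-.068,0)[:2],.049],-96.95)
"
```

```text
time: 20.6
tool_pos: [0.4167, -0.0485, 0.0523]
tcp_rot: [-0.143, -2.159, 2.16]
wrist_force: [0.8, -0.0, -2.9]
width: 0.599
time: 20.72
tool_pos: [0.4142, -0.048, 0.0498]
tcp_rot: [-0.131, -2.16, 2.16]
wrist_force: [-0.3, -0.1, -2.5]
width: 0.6
t 20.73 p [ 0.4142 -0.048   0.0498] w 0.6 F [-0.3 -0.1 -2.5] q [-0.18 -0.09  2.27  0.    0.96  1.52]
jaw heading -96.87 tool x [-0.993  0.12  -0.001] y [ 0.001 -0.    -1.   ] z [-0.12  -0.993 -0.   ]
rotvec tool [ 0.0001  0.0013 -0.0011] (deg 0.1 )  shift if BEFORE turn [-0.0459  0.0009 -0.0491]  AFTER turn [-0.0458  0.0008 -0.0492]
```

```bash
python3 -m handwheel '[[-0.0458,0.014,-0.049,0,0.0013,0,0.3],[0,0.014,0,0,0,0,0.3],[0,0,0,0,0,0,0.3],[0,0,0,0,0,0,0.3]]' 80
python3 -c "
from hm import *
show(np.r_[sh2w(-.145,-.068,0)[:2],.020],-96.95)
snap('16');hm('16',.06,.115,(-.16,.03),yc=-.068,cams=('scene',));prof('16',-.13,-.03,.07,.16,yc=-.068)
"
```

```text
time: 21.22
tool_pos: [0.4601, -0.0091, 0.0224]
tcp_rot: [-0.131, -2.158, 2.158]
wrist_force: [-0.0, 0.9, -2.0]
width: 0.596
t 21.23 p [ 0.4601 -0.0091  0.0224] w 0.596 F [-0.   0.9 -2. ] q [-0.07  0.04  2.21 -0.    0.89  1.62]
jaw heading -96.99 tool x [-0.993  0.122  0.001] y [-0.001 -0.    -1.   ] z [-0.122 -0.993  0.   ]
rotvec tool [-0.0002 -0.0008  0.0011] (deg 0.1 )  shift if BEFORE turn [-0.005   0.0024 -0.005 ]  AFTER turn [-0.005   0.0024 -0.005 ]
scene 592 contact-end x 0.0245 ztop pct [0.1003 0.1057 0.1089]
   x 0.005 y range [-0.1128 -0.0231] mid -0.068 zmax 0.0931
   x -0.01 y range [-0.097 -0.097] mid -0.097 zmax 0.0618
   x -0.025 y range [-0.0961 -0.0961] mid -0.0961 zmax 0.0604
-127 0.1037 13 | -121 0.1034 14 | -115 0.1023 18 | -109 0.103 12 | -103 0.1029 13 | -97 0.1033 16 | -91 0.1038 15 | -85 0.1022 16 | -79 0.1022 21 | -73 0.0873 42 |
```

```bash
python3 -c "
from hm import *
hm('16',.06,.115,(-.16,-.045),yc=-.068,cams=('scene',))"
python3 -m handwheel '[[-0.004,0.0075,0,0,0,0,0.3],[0,0,0,0,0,0,0.3],[0,0,0,0,0,0,0.3]]' 80
python3 -c "
from hm import *
show(np.r_[sh2w(-.145,-.068,0)[:2],.015],-96.95)
snap('17');hm('17',.06,.115,(-.16,-.045),yc=-.068,cams=('scene',));prof('17',-.13,-.03,.07,.16,yc=-.068)
"
```

```text
scene 545 contact-end x -0.0721 ztop pct [0.101  0.1059 0.1101]
   x -0.092 y range [-0.1004 -0.0486] mid -0.0745 zmax 0.1063
   x -0.107 y range [-0.1006 -0.0481] mid -0.0744 zmax 0.1062
   x -0.122 y range [-0.0979 -0.0483] mid -0.0731 zmax 0.1065
time: 21.7
tool_pos: [0.4654, -0.0094, 0.0155]
tcp_rot: [-0.133, -2.158, 2.158]
wrist_force: [0.5, -0.3, -1.7]
width: 0.597
t 21.7 p [ 0.4654 -0.0094  0.0155] w 0.597 F [ 0.5 -0.3 -1.7] q [-0.07  0.06  2.21 -0.    0.88  1.62]
jaw heading -97.04 tool x [-0.992  0.122 -0.001] y [ 0.001 -0.    -1.   ] z [-0.122 -0.992  0.   ]
rotvec tool [-0.     -0.0015 -0.0008] (deg 0.1 )  shift if BEFORE turn [ 0.0004  0.0005 -0.0046]  AFTER turn [ 0.0003  0.0005 -0.0046]
scene 539 contact-end x -0.0682 ztop pct [0.0946 0.1002 0.1106]
   x -0.088 y range [-0.0987 -0.0481] mid -0.0734 zmax 0.0996
   x -0.103 y range [-0.099  -0.0489] mid -0.0739 zmax 0.0987
   x -0.118 y range [-0.0997 -0.0484] mid -0.074 zmax 0.0994
-127 0.1412 27 | -121 0.0961 15 | -115 0.0968 15 | -109 0.0959 16 | -103 0.0957 11 | -97 0.0958 14 | -91 0.0963 14 | -85 0.0954 17 | -79 0.0952 14 | -73 0.0925 28 | -67 0.0797 23 |
```

```bash
python3 -m handwheel '[[0,0,-0.005,0,0,0,0.3],[-0.012,0,0,0,0,0,0.3],[-0.012,0,0,0,0,0,0.3],[-0.012,0,0,0,0,0,0.3],[-0.012,0,0,0,0,0,0.3],[0,0,0,0,0,0,0.3]]' 80
python3 -c "
from hm import *
show(np.r_[sh2w(-.017,-.068,0)[:2],.015],-96.95)
snap('18');hm('18',.06,.115,(-.16,.03),yc=-.068,cams=('scene',),yh=.034);prof('18',-.13,.03,.07,.16,yc=-.068)
"
```

```text
time: 22.55
tool_pos: [0.5152, -0.0104, 0.0157]
tcp_rot: [-0.135, -2.159, 2.159]
wrist_force: [0.7, 0.1, -3.0]
width: 0.605
t 22.55 p [ 0.5152 -0.0104  0.0157] w 0.605 F [ 0.7  0.1 -3. ] q [-0.07  0.15  2.1  -0.    0.89  1.63]
jaw heading -97.04 tool x [-0.992  0.123 -0.002] y [ 0.002 -0.    -1.   ] z [-0.123 -0.992 -0.   ]
rotvec tool [ 0.     -0.0015 -0.0018] (deg 0.1 )  shift if BEFORE turn [-0.0781  0.0009  0.0002]  AFTER turn [-0.0781  0.0007  0.0004]
scene 510 contact-end x -0.019 ztop pct [0.0943 0.0984 0.1038]
   x -0.039 y range [-0.0945 -0.0433] mid -0.0689 zmax 0.098
   x -0.054 y range [-0.0928 -0.0432] mid -0.068 zmax 0.0987
   x -0.069 y range [-0.0938 -0.0429] mid -0.0683 zmax 0.1004
-103 0.0961 9 | -97 0.0964 11 | -91 0.0971 17 | -85 0.0998 27 | -79 0.0986 21 | -73 0.0964 15 | -67 0.0953 17 | -61 0.0952 8 | -55 0.097 18 | -49 0.0953 13 | -43 0.0951 15 | -37 0.0957 16 | -31 0.0959 13 | -25 0.0933 24 | -19 0.0793 27 |
```

```bash
python3 -m handwheel '[[-0.012,0,0,0,0,0,0.3],[-0.012,0,0,0,0,0,0.3],[-0.012,0,0,0,0,0,0.3],[-0.012,0,0,0,0,0,0.3],[-0.012,0,0,0,0,0,0.3],[-0.014,0,0,0,0,0,0.3],[0,0.001,0,0,0,0,0.3]]' 80
python3 -m handwheel '[[0,0,0,0,0,0,0.85],[0,0,0,0,0,0,0.85],[0,-0.03,0,0,0,0,0.85],[0,-0.03,0,0,0,0,0.85],[0.05,0,0,0,0,0,0],[0,0,0,0,0,0,0],[0,0,0,0,0,0,0],[0,0,0,0,0,0,0]]' 60
python3 -c "
from hm import *
show(np.r_[sh2w(-.009,-.068,0)[:2],.020],-96.95)
snap('19');hm('19',.06,.115,(-.05,.03),yc=-.068,cams=('scene',),yh=.034);prof('19',-.07,.05,.07,.16,yc=-.068)
for n,b in(('scene',(180,120,330,290)),):
    x0,y0,x1,y1=b;im=load(n+'19')['image'][y0:y1,x0:x1,::-1]
    cv2.imwrite(f'pics/{n}19.png',cv2.resize(np.clip(im*1.,0,255).astype(np.uint8),None,fx=3.5,fy=3.5,interpolation=cv2.INTER_CUBIC))
"
```

```text
time: 23.52
tool_pos: [0.5898, -0.0197, 0.0153]
tcp_rot: [-0.137, -2.16, 2.16]
wrist_force: [1.8, -2.4, -1.5]
width: 0.601
time: 24.52
tool_pos: [0.5388, -0.0132, 0.0751]
tcp_rot: [-0.135, -2.159, 2.159]
wrist_force: [1.0, -0.1, -0.4]
width: 0.006
t 24.52 p [ 0.5388 -0.0132  0.0751] w 0.006 F [ 1.  -0.1 -0.4] q [-0.07  0.11  2.02  0.    1.01  1.62]
jaw heading -97.02 tool x [-0.992  0.122 -0.003] y [ 0.003 -0.    -1.   ] z [-0.122 -0.992 -0.   ]
rotvec tool [ 0.0002 -0.0013 -0.0026] (deg 0.2 )  shift if BEFORE turn [-0.0622  0.0553  0.0004]  AFTER turn [-0.0624  0.0551  0.0005]
scene 340 contact-end x 0.0294 ztop pct [0.0923 0.0954 0.0967]
   x 0.009 y range [-0.0952 -0.0434] mid -0.0693 zmax 0.0955
   x -0.006 y range [-0.0954 -0.0439] mid -0.0697 zmax 0.0962
   x -0.021 y range [-0.0956 -0.0443] mid -0.07 zmax 0.097
-67 0.1349 19 | -61 0.1428 41 | -31 0.0941 16 | -25 0.0947 13 | -19 0.0942 13 | -13 0.0936 16 | -7 0.0936 17 | -1 0.0924 16 | 5 0.0912 13 | 11 0.0926 15 | 17 0.0932 11 | 23 0.0927 17 | 29 0.092 16 | 35 0.0935 15 | 41 0.0915 14 | 47 0.0924 12 |
```

View pics/scene19.png

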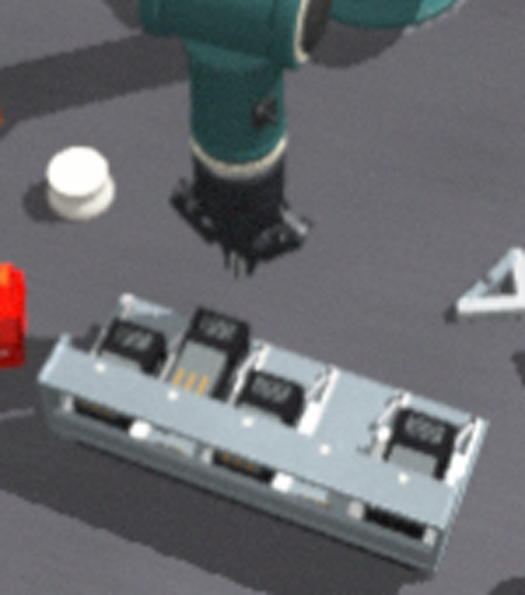

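```bash
python3 -m handwheel '[[0,0.028,0.001,0,0,0,0],[0,0.027,0,0,0,0,0],[-0.014,0,0,0,0,0,0],[-0.009,0,0,0,0,0,0],[-0.009,0,0,0,0,0,0],[-0.009,0,0,0,0,0,0],[-0.009,0,0,0,0,0,0],[-0.006,0,0,0,0,0,0]]' 60
python3 -m handwheel '[[-0.003,0,0,0,0,0,0],[-0.003,0,0,0,0,0,0],[0,0,0,0,0,0,0]]' 60
python3 -m handwheel '[[-0.002,0,0,0,0,0,0],[0,0,0,0,0,0,0]]' 60
python3 -c "
from hm import *
show(np.r_[sh2w(-.0068,-.068,0)[:2],.020],-96.95)
"
```

```text
time: 25.62
tool_pos: [0.5935, -0.021, 0.0197]
tcp_rot: [-0.133, -2.158, 2.159]
wrist_force: [-3.8, 0.6, -0.9]
width: 0.003
time: 26.0
tool_pos: [0.6002, -0.0219, 0.0202]
tcp_rot: [-0.136, -2.16, 2.16]
wrist_force: [-0.6, -0.5, -1.0]
width: -0.001
time: 26.25
tool_pos: [0.6013, -0.022, 0.0201]
tcp_rot: [-0.134, -2.159, 2.159]
wrist_force: [-1.9, -0.1, 1.2]
width: 0.003
t 26.25 p [ 0.6013 -0.022   0.0201] w 0.003 F [-1.9 -0.1  1.2] q [-0.08  0.29  1.92 -0.    0.93  1.62]
jaw heading -97.02 tool x [-0.992  0.122 -0.002] y [ 0.002 -0.    -1.   ] z [-0.122 -0.992 -0.   ]
rotvec tool [ 0.     -0.0013 -0.0017] (deg 0.1 )  shift if BEFORE turn [-0.0014  0.0001 -0.0007]  AFTER turn [-0.0014  0.0001 -0.0007]
```

```bash
python3 -m handwheel '[[-0.002,0,0,0,0,0,0],[0,0,0,0,0,0,0]]' 60
python3 -m handwheel '[[-0.002,0,0,0,0,0,0],[0,0,0,0,0,0,0]]' 60
```

```text
time: 26.5
tool_pos: [0.6028, -0.0222, 0.0197]
tcp_rot: [-0.133, -2.158, 2.158]
wrist_force: [-5.0, 0.3, 2.5]
width: 0.001
time: 26.75
tool_pos: [0.6025, -0.0222, 0.0194]
tcp_rot: [-0.128, -2.156, 2.156]
wrist_force: [-10.5, 1.1, 8.2]
width: -0.0
```

```bash
python3 -m handwheel '[[0.03,0,0,0,0,0,0],[0.03,-0.03,0,0,0,0,0],[0.05,-0.03,0,0,0,0,0.5],[0,0,-0.05,0,-0.158,0,1],[0,0,-0.05,0,-0.158,0,1],[0,0,-0.05,0,-0.158,0,1],[0,0,-0.05,0,-0.158,0,1],[0,0,0,0,0,0,1]]' 60
python3 -c "
from hm import *
snap('20')
show(np.r_[.4676,.3133,.03],-60.6)
P=np.vstack([cloud(load(n+'0')).reshape(-1,3) for n in('top','scene')])
t=np.array([.4676,.3133]);a=np.radians(-60.6);d=P[:,:2]-t;u=d@[np.cos(a),np.sin(a)];v=d@[-np.sin(a),np.cos(a)]
m=(P[:,2]>.01)&(abs(u)<.09)&(abs(v)<.02)
print([(int(b*1000),int(n)) for n,b in zip(*np.histogram(u[m],np.arange(-.09,.091,.005))) if n])
im=load('top20')['image'][105:200,165:325,::-1]
cv2.imwrite('pics/top20.png',cv2.resize(im,None,fx=5,fy=5,interpolation=cv2.INTER_CUBIC))
"
```

```text
time: 27.75
tool_pos: [0.4733, 0.1896, 0.0798]
tcp_rot: [-0.505, 1.932, -1.931]
wrist_force: [0.5, 0.3, -0.0]
width: 0.999
t 27.85 p [0.4739 0.1871 0.0797] w 1.002 F [0.6 0.2 0.1] q [ 0.33  0.05  2.07 -0.    1.02  1.39]
jaw heading -60.78 tool x [-0.873 -0.488 -0.002] y [ 0.003 -0.    -1.   ] z [ 0.488 -0.873  0.001]
rotvec tool [-0.0014 -0.0031 -0.0023] (deg 0.2 )  shift if BEFORE turn [-0.056   0.0496 -0.1133]  AFTER turn [-0.0565  0.0497 -0.1131]
[(-29, 8), (-24, 36), (-19, 49), (-14, 50), (-9, 39), (-4, 49), (0, 45), (5, 48), (10, 49), (15, 49), (20, 102), (25, 50)]
```

View pics/top20.png

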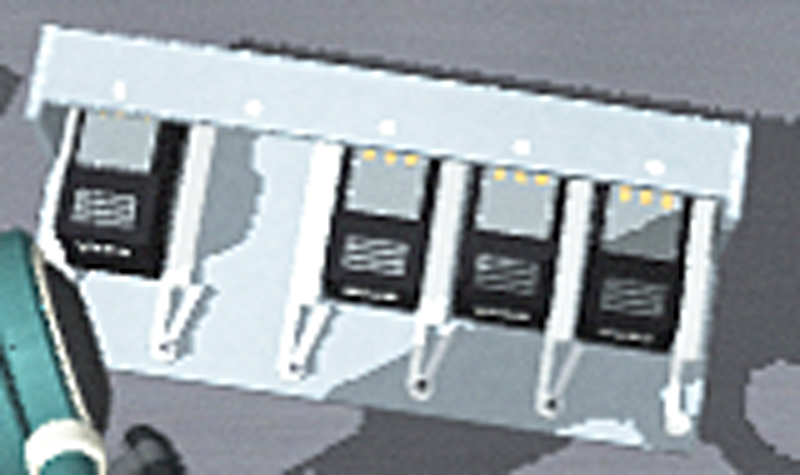

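```bash
python3 -m handwheel '[[-0.028,0,-0.0565,0,-0.003,0,1],[-0.0285,0,-0.0565,0,0,0,1],[0,0,0,0,0,0,1],[0,0.03,0,0,0,0,1],[0,0,0,0,0,0,1]]' 50
python3 -c "
from hm import *
show(np.r_[.4676,.3133,-.02],-60.6)
"
```

```text
time: 28.48
tool_pos: [0.4658, 0.3084, 0.0469]
tcp_rot: [-0.509, 1.934, -1.939]
wrist_force: [-0.6, 0.5, -0.7]
width: 1.0
t 28.48 p [0.4658 0.3084 0.0469] w 1.0 F [-0.6  0.5 -0.7] q [ 0.54  0.19  1.99 -0.    0.97  1.6 ]
jaw heading -60.77 tool x [-0.873 -0.488  0.005] y [-0.004 -0.004 -1.   ] z [ 0.488 -0.873  0.001]
rotvec tool [-0.0014 -0.0029  0.0049] (deg 0.3 )  shift if BEFORE turn [-0.0043  0.0669 -0.0035]  AFTER turn [-0.004   0.0669 -0.0034]
```

```bash
python3 -m handwheel '[[0,0,0,0,0,0,1],[0,0.02,0,0,0,0,1],[0,0,0,0,0,0,1],[0,0,0,0,0,0,1]]' 50
python3 -c "
from hm import *
show(np.r_[.4676,.3133,-.02],-60.6)
"
```

```text
time: 28.98
tool_pos: [0.4682, 0.3115, 0.0306]
tcp_rot: [-0.503, 1.933, -1.933]
wrist_force: [0.3, 0.5, 0.1]
width: 1.0
t 28.98 p [0.4682 0.3115 0.0306] w 1.0 F [0.3 0.5 0.1] q [ 0.54  0.21  2.   -0.    0.93  1.6 ]
jaw heading -60.68 tool x [-0.872 -0.49  -0.002] y [ 0.002  0.001 -1.   ] z [ 0.49  -0.872  0.001]
rotvec tool [-0.0006 -0.0014 -0.0023] (deg 0.2 )  shift if BEFORE turn [-0.0002  0.0506 -0.0019]  AFTER turn [-0.0003  0.0506 -0.0019]
```

Good; descend and grip.

```bash
python3 -m handwheel '[[0,0.025,-0.0015,0,0,0,1],[0,0.025,0,0,0,0,1],[0,0,0,0,0,0,1],[0,0,0,0,0,0,0.3],[0,0,0,0,0,0,0.3],[0,0,0,0,0,0,0.3],[0,0,0,0,0,0,0.3],[0,0,0,0,0,0,0.3]]' 80
python3 -m handwheel '[[0,-0.03,0,0,0,0,0.3],[0,-0.03,0,0,0.127,0,0.3],[0,-0.03,0,0,0.127,0,0.3],[0,0,0,0,0.127,0,0.3],[0,0,0,0,0.127,0,0.3],[0,0,0,0,0.127,0,0.3],[0,0,0,0,0,0,0.3],[0,0,0,0,0,0,0.3]]' 80
python3 -c "
from hm import *
show(np.r_[sh2w(-.155,.068,0)[:2],.07],-96.95)
"
```

```text
time: 29.98
tool_pos: [0.4682, 0.3138, -0.0186]
tcp_rot: [-0.502, 1.933, -1.931]
wrist_force: [0.4, -0.3, 5.8]
width: 0.599
time: 30.98
tool_pos: [0.4661, 0.3125, 0.069]
tcp_rot: [-0.13, -2.159, 2.16]
wrist_force: [-1.0, 0.4, -3.2]
width: 0.598
t 30.98 p [0.4661 0.3125 0.069 ] w 0.598 F [-1.   0.4 -3.2] q [ 0.55  0.16  1.97 -0.    1.01  2.24]
jaw heading -96.91 tool x [-0.993  0.12  -0.   ] y [ 0.    -0.001 -1.   ] z [-0.12  -0.993  0.001]
rotvec tool [-0.0006  0.0008 -0.0002] (deg 0.1 )  shift if BEFORE turn [-0.0278 -0.0009  0.179 ]  AFTER turn [-0.0279 -0.001   0.179 ]
```

```bash
python3 -m handwheel '[[-0.007,0,0.0448,0,0,0,0.3],[-0.007,0,0.0448,0,0,0,0.3],[-0.007,0,0.0448,0,0,0,0.3],[-0.007,0.015,0.0448,0,0,0,0.3],[0,0.015,0,0,0,0,0.3],[0,0,0,0,0,0,0.3],[0,0,0,0,0,0,0.3]]' 80
python3 -c "
from hm import *
show(np.r_[sh2w(-.155,.068,0)[:2],.036],-96.95)
snap('21');hm('21',.07,.14,(-.19,-.045),yc=.068,cams=('scene',));prof('21',-.15,-.03,.09,.17,yc=.068)
"
```

```text
time: 31.85
tool_pos: [0.4728, 0.1324, 0.0398]
tcp_rot: [-0.132, -2.16, 2.159]
wrist_force: [1.3, -0.8, -2.7]
width: 0.599
t 31.85 p [0.4728 0.1324 0.0398] w 0.599 F [ 1.3 -0.8 -2.7] q [ 0.22  0.07  2.14 -0.    0.93  1.91]
jaw heading -96.94 tool x [-0.993  0.121 -0.001] y [ 0.001  0.    -1.   ] z [-0.121 -0.993 -0.   ]
rotvec tool [ 0.0004  0.0002 -0.0013] (deg 0.1 )  shift if BEFORE turn [0.0005 0.0038 0.0011]  AFTER turn [0.0005 0.0038 0.0011]
scene 634 contact-end x -0.0764 ztop pct [0.1227 0.129  0.1349]
   x -0.096 y range [0.0442 0.0943] mid 0.0692 zmax 0.1294
   x -0.111 y range [0.0436 0.0942] mid 0.0689 zmax 0.1283
   x -0.126 y range [0.0427 0.0941] mid 0.0684 zmax 0.1278
-147 0.1252 16 | -141 0.1505 29 | -135 0.127 16 | -129 0.125 17 | -123 0.1252 12 | -117 0.1239 12 | -111 0.1259 17 | -105 0.1248 14 | -99 0.1254 14 | -93 0.1263 15 | -87 0.1252 19 | -81 0.1143 49 | -75 0.1022 17 |
```

```bash
python3 -m handwheel '[[0,0.010,0,0,0,0,0.3],[-0.012,0,0.0005,0,0,0,0.3],[-0.012,0,0,0,0,0,0.3],[-0.012,0,0,0,0,0,0.3],[-0.012,0,0,0,0,0,0.3],[-0.008,0,0,0,0,0,0.3],[0,0,0,0,0,0,0.3]]' 80
python3 -c "
from hm import *
show(np.r_[sh2w(-.02,.068,0)[:2],.029],-96.95)
snap('22');hm('22',.07,.14,(-.15,.02),yc=.068,cams=('scene',),yh=.036);prof('22',-.1,.03,.09,.17,yc=.068)
"
```

```text
time: 32.83
tool_pos: [0.5289, 0.124, 0.0297]
tcp_rot: [-0.134, -2.159, 2.158]
wrist_force: [0.4, -0.5, -3.7]
width: 0.599
t 32.83 p [0.5289 0.124  0.0297] w 0.599 F [ 0.4 -0.5 -3.7] q [ 0.18  0.18  2.04 -0.    0.93  1.88]
jaw heading -97.05 tool x [-0.992  0.123 -0.001] y [ 0.001 -0.    -1.   ] z [-0.123 -0.992 -0.   ]
rotvec tool [ 0.0001 -0.0018 -0.0013] (deg 0.1 )  shift if BEFORE turn [-0.0778  0.0008 -0.0006]  AFTER turn [-0.0778  0.0007 -0.0005]
scene 594 contact-end x -0.021 ztop pct [0.1131 0.1182 0.1367]
   x -0.041 y range [0.0419 0.0927] mid 0.0673 zmax 0.118
   x -0.056 y range [0.0407 0.0926] mid 0.0666 zmax 0.1166
   x -0.071 y range [0.0422 0.0925] mid 0.0673 zmax 0.1175
-97 0.115 14 | -91 0.1172 28 | -85 0.1177 19 | -79 0.118 23 | -73 0.1144 18 | -67 0.1147 11 | -61 0.1144 18 | -55 0.1149 14 | -49 0.114 17 | -43 0.1151 15 | -37 0.1137 20 | -31 0.1146 16 | -25 0.1048 42 | -19 0.0969 7 |
```

```bash
python3 -m handwheel '[[-0.012,0,0,0,0,0,0.3],[-0.012,0,0,0,0,0,0.3],[-0.012,0,0,0,0,0,0.3],[-0.012,0,0,0,0,0,0.3],[-0.012,0,0,0,0,0,0.3],[-0.014,0,0,0,0,0,0.3],[0,0.001,0,0,0,0,0.3]]' 80
python3 -m handwheel '[[0,0,0,0,0,0,0.85],[0,0,0,0,0,0,0.85],[0,-0.03,0,0,0,0,0.85],[0,-0.03,0,0,0,0,0.85],[0.05,0,0,0,0,0,0],[0,0,0,0,0,0,0],[0,0,0,0,0,0,0],[0,0,0,0,0,0,0]]' 60
python3 -c "
from hm import *
show(np.r_[sh2w(-.0068,.068,0)[:2],.025],-96.95)
snap('23');hm('23',.07,.14,(-.06,.04),yc=.068,cams=('scene',),yh=.036);prof('23',-.06,.064,.09,.17,yc=.068)
for n,b in(('scene',(180,120,330,290)),):
    x0,y0,x1,y1=b;im=load(n+'23')['image'][y0:y1,x0:x1,::-1]
    cv2.imwrite(f'pics/{n}23.png',cv2.resize(np.clip(im*1.,0,255).astype(np.uint8),None,fx=3.5,fy=3.5,interpolation=cv2.INTER_CUBIC))
"
```

```text
time: 33.8
tool_pos: [0.6041, 0.1149, 0.0293]
tcp_rot: [-0.138, -2.16, 2.16]
wrist_force: [1.0, -2.5, -2.8]
width: 0.605
time: 34.8
tool_pos: [0.553, 0.1214, 0.0892]
tcp_rot: [-0.135, -2.16, 2.159]
wrist_force: [0.2, 0.1, -0.4]
width: 0.006
t 34.8 p [0.553  0.1214 0.0892] w 0.006 F [ 0.2  0.1 -0.4] q [ 0.17  0.15  1.95 -0.    1.04  1.87]
jaw heading -97.02 tool x [-0.992  0.122 -0.003] y [ 0.003  0.    -1.   ] z [-0.122 -0.992 -0.   ]
rotvec tool [ 0.0005 -0.0013 -0.0026] (deg 0.2 )  shift if BEFORE turn [-0.0666  0.0643 -0.0002]  AFTER turn [-0.0667  0.0642 -0.0002]
scene 425 contact-end x 0.0381 ztop pct [0.111  0.1139 0.1148]
   x 0.018 y range [0.04   0.0912] mid 0.0656 zmax 0.1139
   x 0.003 y range [0.0408 0.0911] mid 0.0659 zmax 0.1146
   x -0.012 y range [0.0394 0.091 ] mid 0.0652 zmax 0.115
-39 0.1114 4 | -33 0.1121 17 | -27 0.1123 15 | -21 0.1128 14 | -15 0.1111 17 | -9 0.1114 17 | -3 0.112 19 | 3 0.1122 16 | 9 0.1113 16 | 15 0.1112 15 | 21 0.1118 17 | 27 0.1123 16 | 33 0.1126 18 | 39 0.1127 20 | 45 0.1119 18 | 51 0.1073 28 |
```

View pics/scene23.png

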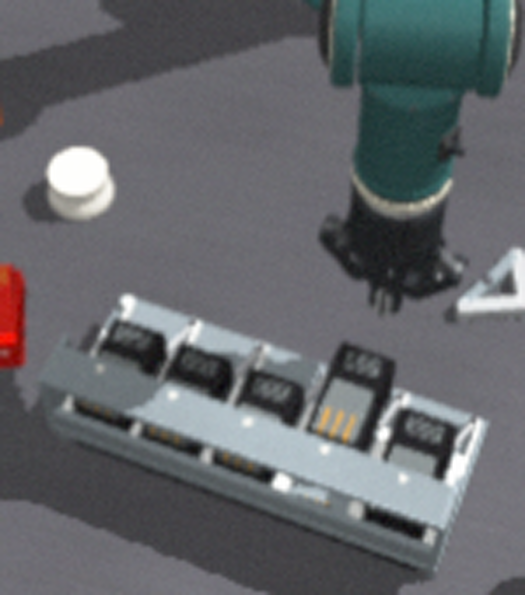

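```bash
python3 -m handwheel '[[0,0.033,0.001,0,0,0,0],[0,0.033,0,0,0,0,0],[-0.014,0,0,0,0,0,0],[-0.009,0,0,0,0,0,0],[-0.009,0,0,0,0,0,0],[-0.009,0,0,0,0,0,0],[-0.009,0,0,0,0,0,0],[-0.009,0,0,0,0,0,0]]' 60
python3 -m handwheel '[[-0.003,0,0,0,0,0,0],[-0.002,0,0,0,0,0,0],[0,0,0,0,0,0,0]]' 60
python3 -m handwheel '[[-0.002,0,0,0,0,0,0],[0,0,0,0,0,0,0]]' 60
python3 -c "
from hm import *
show(np.r_[sh2w(-.0068,.068,0)[:2],.023],-96.95)
"
```

```text
time: 35.9
tool_pos: [0.6104, 0.1132, 0.0239]
tcp_rot: [-0.132, -2.158, 2.158]
wrist_force: [-5.8, 0.5, 2.1]
width: 0.002
time: 36.28
tool_pos: [0.6162, 0.1124, 0.0232]
tcp_rot: [-0.135, -2.16, 2.159]
wrist_force: [-1.2, 0.2, 0.2]
width: -0.002
time: 36.52
tool_pos: [0.6169, 0.1123, 0.0228]
tcp_rot: [-0.133, -2.158, 2.158]
wrist_force: [-5.1, 0.7, 2.3]
width: -0.003
t 36.52 p [0.6169 0.1123 0.0228] w -0.003 F [-5.1  0.7  2.3] q [ 0.14  0.33  1.86 -0.    0.95  1.83]
jaw heading -97.02 tool x [-0.993  0.122 -0.   ] y [ 0. -0. -1.] z [-0.122 -0.993  0.   ]
rotvec tool [-0.     -0.0012 -0.0004] (deg 0.1 )  shift if BEFORE turn [-0.0022 -0.0002 -0.0015]  AFTER turn [-0.0022 -0.0002 -0.0015]
```

```bash
python3 -m handwheel '[[-0.002,0,0,0,0,0,0],[0,0,0,0,0,0,0]]' 60
python3 -m handwheel '[[-0.002,0,0,0,0,0,0],[0,0,0,0,0,0,0]]' 60
python3 -m handwheel '[[-0.002,0,0,0,0,0,0],[0,0,0,0,0,0,0]]' 60
```

```text
time: 36.78
tool_pos: [0.6165, 0.1121, 0.022]
tcp_rot: [-0.128, -2.156, 2.157]
wrist_force: [-9.2, 1.8, 3.6]
width: 0.0
time: 37.02
tool_pos: [0.6162, 0.112, 0.0214]
tcp_rot: [-0.123, -2.153, 2.155]
wrist_force: [-13.9, 1.3, 6.8]
width: -0.004
time: 37.28
tool_pos: [0.6158, 0.1118, 0.0207]
tcp_rot: [-0.118, -2.151, 2.153]
wrist_force: [-18.3, 2.5, 7.3]
width: 0.0
```

```bash
python3 -m handwheel '[[0.03,0,0,0,0,0,0],[0.04,-0.03,0,0,0,0,0],[0.06,-0.03,0,0,0,0,0],[0.05,0,-0.05,0,0,0,0],[0,0,-0.06,0,0,0,0],[0,0,-0.06,0,0,0,0],[0,0,-0.06,0,0,0,0],[0,0,-0.06,0,0,0,0]]' 60
python3 -c "
from hm import *
snap('24');show()
for n in('top','scene'):
    P=cloud(load(n+'24')).reshape(-1,3);q=w2sh(P)
    for yc in(-.136,-.068,0,.068,.136):
        m=(abs(q[:,1]-yc)<.012)&(q[:,0]<.05)&(q[:,0]>-.06)&(P[:,2]>.065)&(P[:,2]<.12)
        k=(abs(q[:,1]-yc)<.034)&(q[:,0]<.035)&(q[:,0]>.01)&(P[:,2]>.07)&(P[:,2]<.12)
        if m.sum()>20:print(n,yc,'front x',np.percentile(q[m,0],[0.5,3]).round(4),'y',np.percentile(q[k,1],[1,99]).round(4),np.percentile(q[k,1],[1,99]).mean().round(4),'ztop',np.median(P[m,2]).round(4))
im=load('top24')['image'][105:200,165:325,::-1]
cv2.imwrite('pics/top24.png',cv2.resize(im,None,fx=5,fy=5,interpolation=cv2.INTER_CUBIC))
"
```

```text
time: 38.28
tool_pos: [0.4905, 0.417, 0.0811]
tcp_rot: [-0.137, -2.162, 2.158]
wrist_force: [1.0, -0.2, 0.2]
width: -0.001
t 38.38 p [0.4909 0.4209 0.0812] w 0.001 F [ 0.9 -0.   0.3] q [0.67 0.29 1.78 0.   1.06 2.36]
jaw heading -96.79 tool x [-0.993  0.118 -0.005] y [ 0.005  0.005 -1.   ] z [-0.118 -0.993 -0.005]
top -0.136 front x [0.0022 0.0023] y [-0.1603 -0.1089] -0.1346 ztop 0.0916
top -0.068 front x [0.0034 0.0041] y [-0.0944 -0.0433] -0.0689 ztop 0.0915
top 0 front x [0.0047 0.005 ] y [-0.0269  0.0218] -0.0025 ztop 0.0914
top 0.068 front x [0.0043 0.0049] y [0.0388 0.0899] 0.0643 ztop 0.1111
top 0.136 front x [0.0034 0.0036] y [0.1088 0.1613] 0.1351 ztop 0.111
scene -0.136 front x [0.0014 0.0042] y [-0.1616 -0.1109] -0.1362 ztop 0.0921
scene -0.068 front x [0.0054 0.0057] y [-0.0959 -0.0446] -0.0702 ztop 0.0924
scene 0 front x [0.0032 0.006 ] y [-0.0293  0.0234] -0.003 ztop 0.0917
scene 0.068 front x [0.004  0.0054] y [0.0396 0.0912] 0.0654 ztop 0.1118
scene 0.136 front x [0.002  0.0045] y [0.1098 0.1614] 0.1356 ztop 0.1116
```

View pics/top24.png

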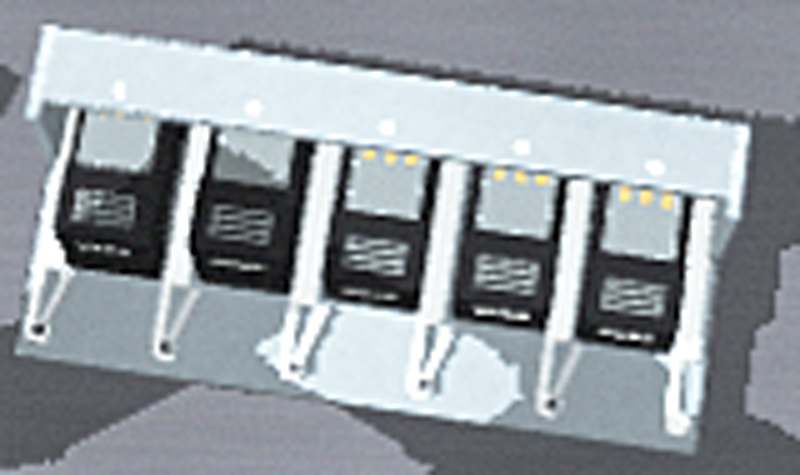

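```bash
python3 -c "
from hm import *
im=load('top24')['image'][150:195,165:310,::-1]
im=np.clip(im*1.5,0,255).astype(np.uint8)
cv2.imwrite('pics/c24.png',cv2.resize(im[:, :72],None,fx=11,fy=11,interpolation=cv2.INTER_CUBIC))
cv2.imwrite('pics/c24b.png',cv2.resize(im[:, 50:122],None,fx=11,fy=11,interpolation=cv2.INTER_CUBIC))
a=load('top0');b=load('top24')
A=cloud(a).reshape(-1,3);B=cloud(b).reshape(-1,3)
for nm,c,r in(('tubs',(.43,-.24),.05),('magnet',(.42,.23),.05),('hammer',(.6,-.3),.0),('offcut',(.68,.33),.0)):
    for P in(A,B):
        m=(np.hypot(P[:,0]-c[0],P[:,1]-c[1])<(r or .07))&(P[:,2]>.008); print(nm,m.sum(),P[m].mean(0).round(4) if m.any() else '')
for P in(A,B):
  q=w2sh(P)
  for yc in(-.136,.136):
    k=(abs(q[:,1]-yc)<.034)&(q[:,0]<.05)&(q[:,0]>-.02)&(P[:,2]>.07)&(P[:,2]<.12);print(yc,np.r_[q[k].mean(0),P[k,2].mean()].round(4))
"
```

```text
tubs 532 [ 0.4197 -0.2286  0.0382]
tubs 469 [ 0.4172 -0.2206  0.0389]
magnet 364 [0.424  0.2201 0.0161]
magnet 670 [0.4097 0.2425 0.2711]
hammer 609 [ 0.5998 -0.281   0.0388]
hammer 619 [ 0.5998 -0.2811  0.0384]
offcut 558 [0.7152 0.3454 0.0645]
offcut 557 [0.7151 0.345  0.0643]
-0.136 [ 0.0231 -0.1345  0.0902]
0.136 [0.0226 0.1331 0.1058]
-0.136 [ 0.0232 -0.1343  0.0902]
0.136 [0.0226 0.1331 0.1057]
```

View pics/c24.png

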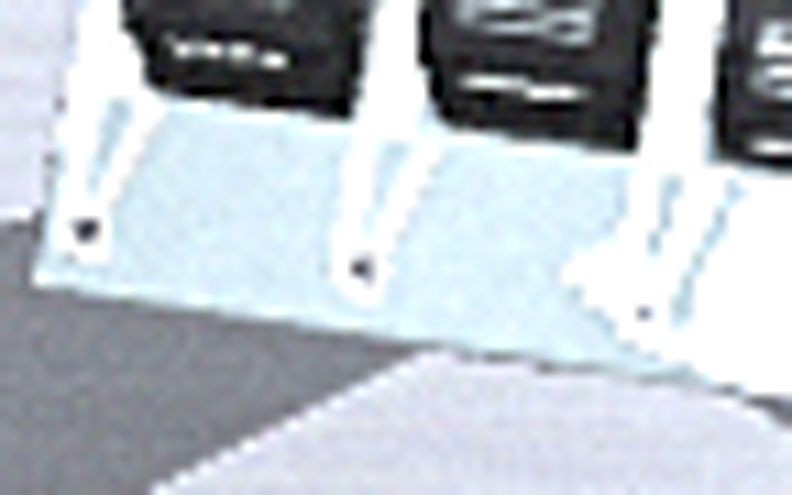

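View pics/c24b.png

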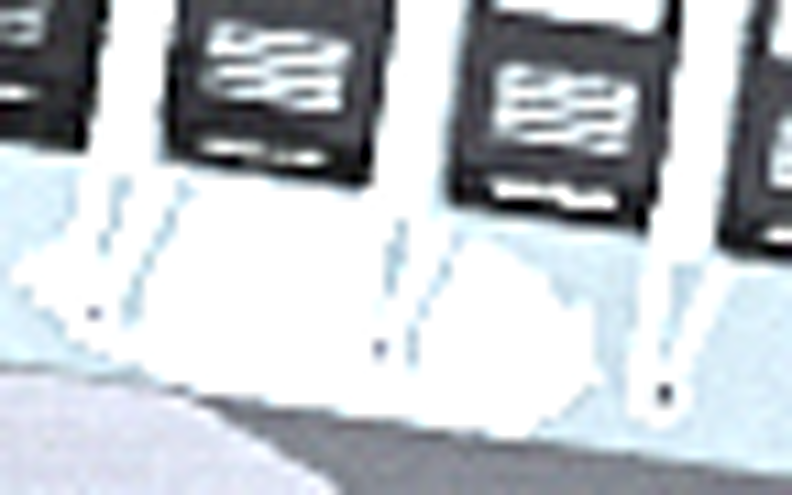

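```bash
python3 -c "
from workcell import workorder
print(workorder.finish_job())"
```

```text
the job is handed in; nothing more can be done
None
```

The shelf now carries a full row, and I handed the job in at about 38.4 s of the 72 s allowed. The loose tall pack is in the left-hand empty place beside the docked tall one. The slim packs are in the middle and right-hand places, one each.

**How it went:** I slid each pack into its lane from the front, let go, then pushed its end face with shut fingers until it stopped.

**Last checks in the camera images:**
- **Front faces:** they lie about 3–6 mm behind the catch-tip line, grip end forward.
- **Seating:** all three sit flat on the deck. Their tops are level with the docked pack of the same height.
- **Catches:** all three middle catches show the same gap to their dividers as the docked packs' catches, so they look sprung out. I judged this by eye; there is no reading of the joint.
- **Docked packs, hammer and offcut:** these measured unmoved from the start.
- **Tub and magnet:** I could not measure these at the end. They look unmoved in the last scene picture I viewed, taken just before the final push on the tall pack.

**What disagreed or went wrong:**
- **Height reading:** the fingertips really stand about 35–55 mm above the reported TCP height, depending on the opening. My first grasp closed just above the slim pack without moving it, and I corrected for this from the images afterwards.
- **Bump on the deck:** the first insertion hit the front edge of the deck and the wrist force read about 58 N, under the 120 N limit. I backed off, raised the pack and went in cleanly.
- **Off-centre packs:** all three sit to the right of their lane centres. The right-hand slim measures 1–2 mm off, the middle one 2.5–3 mm and the tall pack 2.6–3.7 mm, against the 5 mm allowed. Up to about 2 mm of that is the lanes' own play.

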